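# Rebuild the sauce pumps

### The arm

A 6-joint arm with a two-finger parallel gripper is mounted at the origin on the work surface. World frame = base frame: x ahead of the robot, y to its left, z up, the work surface at z = 0. Lengths are in m, angles in rad, forces in N, time in s.
With the tool pointing down it reaches from about 0.3 to 0.85 m from the base axis. Payload 4.2 kg.
Tool frame: the origin (TCP) lies midway between the tips of the shut fingers; the grasp point (between the pads) lies 19 mm behind it; z points along the fingers, y is the line along which they close (so a half turn about z gives the same grasp; the last joint's range is limited). The gripper opens to 91 mm and grips with 3 to 60 N. Pads are 32 mm wide; open, the fingers measure 118 mm over their backs; the gripper's body (76 mm by 178 mm) begins 60 mm behind the grasp point.
Start: joints at [-1.352, 0.32, 1.565, -0, 1.257, -0.02], TCP at [0.136, -0.559, 0.214] pointing down, gripper open.
Joint ranges: [-3.11, 3.11], [-0.84, 2.01], [0.21, 2.61], [-1.34, 4.49], [0.05, 2.63], [-2.56, 2.56]. Speed limits (rad/s): [2.57, 2.57, 3.14, 3.14, 3.14, 3.14].

### API

Orientations are given as a unit quaternion [w, x, y, z].
In Python, from station import bot gives the robot as it stands.
- The arm moves only by the tool drive_tool, never from a script. Its argument "rows" is a list of rows, each an object of numbers: "x", "y", "z": the shift along the tool's x, y, z normalised to -1 to 1, where 1 is 1 m; "rx", "ry", "rz": the turn, a rotation vector about the tool's x, y, z normalised to -1 to 1, where 1 is 180 degrees. In form: [{"x": .., "y": .., "z": .., "rx": .., "ry": .., "rz": ..}, ...]. A call has 1 to 8 rows; each row is the pose to reach, as a shift and turn from the pose commanded when the call began, along the tool's axes at that moment, turning the shorter way round; what a row does not reach only later rows make up. A row lasts 1/12 s, in which the tool goes at most 41.7 mm and 7.16 degrees, less where a joint would pass 70% of its speed; a pose out of reach is approached as far as the arm can. A call with a number of a shift or a turn outside -1 to 1 is refused whole. A call with a gripper value outside its range is refused whole. "fingers" is the opening, from 0 (shut) to 1 (fully open), set as the call begins (left out, the last holds). The fingers move at their own pace and stop on an object; "force" is the grip in N (left out, the last holds). Time passes only in rows, so rows that repeat a pose let the fingers close. It gives the time, the measured TCP pose, the force, the opening and the grip force at its end, in the units of the state.
- bot.sense(): the state, without advancing time (a new reading comes with each control period).
- bot.grab_frame(name): name is "scene" or "top" or "wrist"; returns the picture (400x640x3 uint8, red, green, blue); there is no depth.
- bot.calibration(name): a dict with "fx", "fy", "cx", "cy" (pixels), "R" (3x3) and "t" (3): a world point X has camera coordinates R X + t. Camera axes: x right, y down, z forward; pixel columns grow to the right and rows downward; lengths in m; the calibration is good to about 2 mm. A picture is of the moment at which its call begins: read the wrist's pose just before it. calibration takes no time and is no camera call; for the wrist camera it gives the pose at the moment of the call.
- bot.finish_job(): hands the job in; it is judged then, once.
The state is a dict: "t": time; "joint_pos": joint angles; "joint_velocities": joint speeds; "joint_efforts": joint torques, N m; "eef_pos": TCP position; "orientation": TCP orientation; "wrist_force": force on the tool from outside, world axes, zero at the start; "moment": the same for the moment, N m; "grip_width": opening from 0.0 (shut) to 1.0 (fully open); "grip_force": force on a finger pad.
Only numpy, scipy, OpenCV 4.12 (cv2) and the standard library are available. Lean on these libraries where they do the work, as an engineer would, in place of code of your own. Each camera call takes 0.05 s, during which the arm holds its last target. There are 200 camera calls.

### The job

Put the washed sauce pumps back together: thread the three coil springs from the parchment over the rods of the pump plate, one spring to a rod, right down onto the plate, turning it a little if the coils snag. Once all the springs are on, lift each pump head standing on the spice shelf (two or three) up over the shelf's rail and set it on a rod of its own, so that it sits squarely down on the spring. Leave the pastry cutter, the spice jar, the spatula and the bowl where they are.

Things in the scene. Friction and masses are not known exactly. Their poses are not given: they have to be found in the camera images.
- plate: Fixed pump plate: a plain steel slab 120 (x) x 320 (y) x 40 mm high with three identical upright aluminium rods in a row along its y axis, at y = +100, 0 and -100 mm. Origin: centre of its underside, on the counter; z up. Stands in front of the robot to its right, turned by up to 0.25 rad.
- rod0 (a point): Centre of the top end of the +y end rod of the plate, 124 mm above the counter. The rod is 28 mm in diameter and rises 84 mm above the slab's top; its last 6 mm taper to 18 mm. Axes as the plate's.
- rod1 (a point): Centre of the top end of the middle rod of the plate, 124 mm above the counter. The rod is 28 mm in diameter and rises 84 mm above the slab's top; its last 6 mm taper to 18 mm. Axes as the plate's.
- rod2 (a point): Centre of the top end of the -y end rod of the plate, 124 mm above the counter. The rod is 28 mm in diameter and rises 84 mm above the slab's top; its last 6 mm taper to 18 mm. Axes as the plate's.
- spring0: Bare steel coil spring, upright on the parchment (flat on the counter): 44 mm outside, 32 mm inside diameter, 64 mm high, stiff as a rigid part. Origin: its middle, 32 mm above its lower end; z along the coil. Seated on the plate its origin is 72 mm above the counter and 20 mm of rod stand out above it. Either end may go down. The three springs are alike.
- spring1: Bare steel coil spring, upright on the parchment (flat on the counter): 44 mm outside, 32 mm inside diameter, 64 mm high, stiff as a rigid part. Origin: its middle, 32 mm above its lower end; z along the coil. Seated on the plate its origin is 72 mm above the counter and 20 mm of rod stand out above it. Either end may go down. The three springs are alike.
- spring2: Bare steel coil spring, upright on the parchment (flat on the counter): 44 mm outside, 32 mm inside diameter, 64 mm high, stiff as a rigid part. Origin: its middle, 32 mm above its lower end; z along the coil. Seated on the plate its origin is 72 mm above the counter and 20 mm of rod stand out above it. Either end may go down. The three springs are alike.
- head0: Black pump head on the shelf, all alike (one may be absent: None): knob 46 mm in diameter, 60 mm high; spout along its -x axis, reaching 42 mm from the centre, 47 to 57 mm above the underside. Socket in the underside 34 mm wide, 40 mm deep, drops over the rod. Origin: centre of underside; z up. Seated on a spring, the underside is 104 mm above the counter; with no spring it sinks to 84 mm.
- head1: Black pump head on the shelf, all alike (one may be absent: None): knob 46 mm in diameter, 60 mm high; spout along its -x axis, reaching 42 mm from the centre, 47 to 57 mm above the underside. Socket in the underside 34 mm wide, 40 mm deep, drops over the rod. Origin: centre of underside; z up. Seated on a spring, the underside is 104 mm above the counter; with no spring it sinks to 84 mm.
- head2: Black pump head on the shelf, all alike (one may be absent: None): knob 46 mm in diameter, 60 mm high; spout along its -x axis, reaching 42 mm from the centre, 47 to 57 mm above the underside. Socket in the underside 34 mm wide, 40 mm deep, drops over the rod. Origin: centre of underside; z up. Seated on a spring, the underside is 104 mm above the counter; with no spring it sinks to 84 mm.
- shelf: Fixed wooden shelf, open above: board 370 (y) x 110 mm (x), its top 30 mm above the counter; end cheeks 62 mm and back (+x) 90 mm high. Along the front (-x) edge runs a steel rail 8 mm thick, its top 30 mm above the board. Origin: under its centre, on the counter; turned up to 0.12 rad. Heads (spouts to the front) and a jar stand on it in any order, centres 75 mm or more apart.
- cutter: Bystander: plain round pastry cutter, a thin smooth steel ring 53 mm in diameter, 42 mm high, standing in the row with the springs on the parchment. Not a spring: leave it. Origin: centre of its underside.
- jar: Bystander: amber glass spice jar with a steel lid, 44 mm in diameter, 60 mm high, on the shelf among the heads. Origin: centre of its underside.
- spatula: Bystander: spatula with a black handle, 280 mm long, lying at the right. Origin on its underside, near its middle.
- bowl: Bystander: white bowl, 120 mm in diameter, 50 mm high, at the left. Origin: centre of its underside.
Mind the look-alikes: they are no part of the job. Leave any turquoise look-alike of the spring2 alone. What is shaped like the head1 but turquoise is not meant.

How it is judged:
On the way, in this order (a step that is already met when the one before it is completed fails the run):
1. every spring is threaded over a rod, down on the plate (((horizontal distance between spring0 and rod0 below 0.006 m and z of spring0 in the frame of rod0 between -0.057 and -0.047 m and angle between the z axis of spring0 and the z axis of plate, either way round below 0.12 rad) or (horizontal distance between spring0 and rod1 below 0.006 m and z of spring0 in the frame of rod1 between -0.057 and -0.047 m and angle between the z axis of spring0 and the z axis of plate, either way round below 0.12 rad) or (horizontal distance between spring0 and rod2 below 0.006 m and z of spring0 in the frame of rod2 between -0.057 and -0.047 m and angle between the z axis of spring0 and the z axis of plate, either way round below 0.12 rad)) and ((horizontal distance between spring1 and rod0 below 0.006 m and z of spring1 in the frame of rod0 between -0.057 and -0.047 m and angle between the z axis of spring1 and the z axis of plate, either way round below 0.12 rad) or (horizontal distance between spring1 and rod1 below 0.006 m and z of spring1 in the frame of rod1 between -0.057 and -0.047 m and angle between the z axis of spring1 and the z axis of plate, either way round below 0.12 rad) or (horizontal distance between spring1 and rod2 below 0.006 m and z of spring1 in the frame of rod2 between -0.057 and -0.047 m and angle between the z axis of spring1 and the z axis of plate, either way round below 0.12 rad)) and ((horizontal distance between spring2 and rod0 below 0.006 m and z of spring2 in the frame of rod0 between -0.057 and -0.047 m and angle between the z axis of spring2 and the z axis of plate, either way round below 0.12 rad) or (horizontal distance between spring2 and rod1 below 0.006 m and z of spring2 in the frame of rod1 between -0.057 and -0.047 m and angle between the z axis of spring2 and the z axis of plate, either way round below 0.12 rad) or (horizontal distance between spring2 and rod2 below 0.006 m and z of spring2 in the frame of rod2 between -0.057 and -0.047 m and angle between the z axis of spring2 and the z axis of plate, either way round below 0.12 rad))), for 0.2 s.
2. every pump head sits on a sprung rod ((((horizontal distance between head0 and rod0 below 0.006 m and z of head0 in the frame of rod0 between -0.026 and -0.014 m and angle between the z axis of head0 and the z axis of plate, either way round below 0.12 rad) and angle between head0's own z axis and vertical below 0.2 rad) or ((horizontal distance between head0 and rod1 below 0.006 m and z of head0 in the frame of rod1 between -0.026 and -0.014 m and angle between the z axis of head0 and the z axis of plate, either way round below 0.12 rad) and angle between head0's own z axis and vertical below 0.2 rad) or ((horizontal distance between head0 and rod2 below 0.006 m and z of head0 in the frame of rod2 between -0.026 and -0.014 m and angle between the z axis of head0 and the z axis of plate, either way round below 0.12 rad) and angle between head0's own z axis and vertical below 0.2 rad)) and (((horizontal distance between head1 and rod0 below 0.006 m and z of head1 in the frame of rod0 between -0.026 and -0.014 m and angle between the z axis of head1 and the z axis of plate, either way round below 0.12 rad) and angle between head1's own z axis and vertical below 0.2 rad) or ((horizontal distance between head1 and rod1 below 0.006 m and z of head1 in the frame of rod1 between -0.026 and -0.014 m and angle between the z axis of head1 and the z axis of plate, either way round below 0.12 rad) and angle between head1's own z axis and vertical below 0.2 rad) or ((horizontal distance between head1 and rod2 below 0.006 m and z of head1 in the frame of rod2 between -0.026 and -0.014 m and angle between the z axis of head1 and the z axis of plate, either way round below 0.12 rad) and angle between head1's own z axis and vertical below 0.2 rad)) and (((horizontal distance between head2 and rod0 below 0.006 m and z of head2 in the frame of rod0 between -0.026 and -0.014 m and angle between the z axis of head2 and the z axis of plate, either way round below 0.12 rad) and angle between head2's own z axis and vertical below 0.2 rad) or ((horizontal distance between head2 and rod1 below 0.006 m and z of head2 in the frame of rod1 between -0.026 and -0.014 m and angle between the z axis of head2 and the z axis of plate, either way round below 0.12 rad) and angle between head2's own z axis and vertical below 0.2 rad) or ((horizontal distance between head2 and rod2 below 0.006 m and z of head2 in the frame of rod2 between -0.026 and -0.014 m and angle between the z axis of head2 and the z axis of plate, either way round below 0.12 rad) and angle between head2's own z axis and vertical below 0.2 rad))), for 0.2 s.
At the end, for the whole second after the job is handed in: Every spring stands on a rod of its own, centred within 6 mm and down on the plate within 5 mm; every head present is on a rod of its own, centred within 6 mm, upright, its underside on the spring within 6 mm; springs and heads are at rest (all of step 1 and all of step 2 and linear speed of each of spring0, spring1, spring2, head0, head1, head2 below 0.02 m/s); the robot touches nothing.
It fails at once if the pastry cutter, spice jar, spatula or bowl is shifted by more than 40 mm (distance of any of cutter, jar, spatula, bowl from where it was at the start of the episode above 0.04 m).
Of head0, head1, head2 only 2 to 3 are there at a start; the rules pass over those that are not, and their reading is None.
At some moment in a run one of spring0, spring1, spring2 may be knocked a few centimetres aside while the robot is not near it.
It also fails if it takes over 210 s, if anything falls off the work surface, if the arm or the gripper's body presses on something with over 40 N, if the wrist force passes 120 N, or if a joint passes its speed limit or range.

## Working session

There is one attempt and no reset: what is moved stays moved. The work goes in short steps, Python scripts to look and compute and a tool call to move; the robot and the scene stay as the last step left them, time stands still between calls to the robot, and variables do not carry over. Pictures are saved under pics/ and viewed, at most 14 in all, crops included, and the job is handed in when it is done.

Besides the shell and the picture viewer there is one more tool, called after ">>>" as name(argument=value, ...) on one line, values as JSON. drive_tool: Moves the arm, as the interface text tells. Its arguments: {"type":"object","properties":{"rows":{"type":"array"},"fingers":{"type":"number"},"force":{"type":"number"}},"required":["rows"]}

```bash
mkdir -p pics; ls
python3 - <<'E'
from station import bot
import cv2
print(bot.sense())
for n in ("scene","top","wrist"):
    c=bot.calibration(n); print(n,c)
    im=bot.grab_frame(n); cv2.imwrite(f"pics/{n}0.png",im[:,:,::-1])
E
```

```text
pics
{'t': 0.0, 'joint_pos': array([-1.35198279e+00,  3.20281852e-01,  1.56568507e+00, -1.42402719e-06,
        1.25737341e+00, -1.99955595e-02]), 'joint_velocities': array([-1.24362012e-03, -2.04571636e-04, -2.34489476e-03,  2.62624763e-03,
       -8.08288246e-05, -3.45589910e-05]), 'joint_efforts': array([ 6.78480192e-04, -4.12463343e+01, -2.31976962e+01,  7.28923618e-02,
        4.57210641e-02, -1.62722918e-04]), 'eef_pos': array([ 0.1359071 , -0.55818883,  0.2131237 ]), 'orientation': array([-8.69457699e-04,  9.92879337e-01,  1.19121189e-01, -8.73982460e-05]), 'wrist_force': array([-0.11883409, -0.37153379, -0.05091435]), 'moment': array([ 0.0892243 , -0.00407368, -0.01338991]), 'grip_force': 0.0, 'grip_width': 0.9998921444327892}
scene {'fx': 485.188986069005, 'fy': 485.188986069005, 'cx': 319.94068017849185, 'cy': 197.51690177577825, 'R': array([[-0.44549351,  0.89521047,  0.01156464],
       [ 0.73741301,  0.37423091, -0.56229288],
       [-0.50769832, -0.24196991, -0.82685729]]), 't': array([ 0.21946435, -0.30942593,  1.87991025])}
top {'fx': 411.1949835923344, 'fy': 411.1949835923344, 'cx': 310.30706062238676, 'cy': 194.6411527354439, 'R': array([[-0.00994855, -0.9999491 ,  0.00167954],
       [-0.99471879,  0.0097249 , -0.10217612],
       [ 0.10215458, -0.00268717, -0.99476491]]), 't': array([0.02645215, 0.51386769, 1.56324859])}
wrist {'fx': 345.68805204613545, 'fy': 345.68805204613545, 'cx': 321.26287591032496, 'cy': 198.80259818665988, 'R': array([[ 0.23684288, -0.97154648, -0.00170156],
       [-0.92723514, -0.22656291,  0.29816816],
       [-0.29006973, -0.06904125, -0.95451184]]), 't': array([-0.57451047, -0.03460068,  0.39318663])}
```

View pics/top0.png

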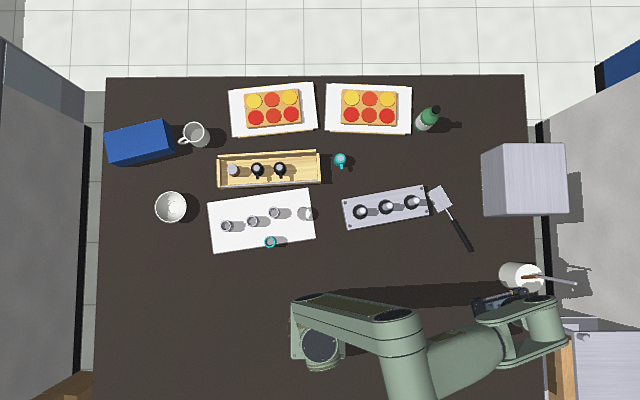

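View pics/scene0.png

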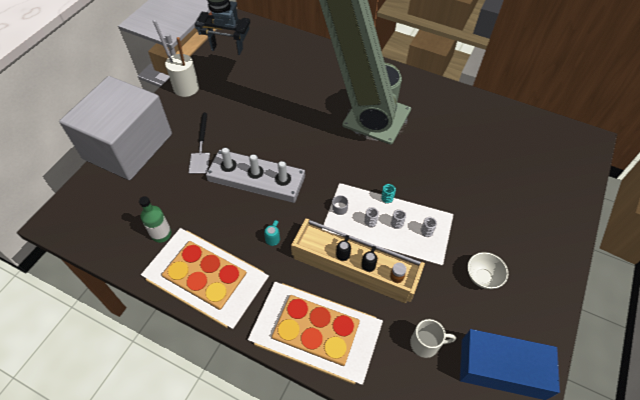

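Candidates in top view:
- Springs, steel: (226,226), (252,221) and (275,212).
- Spring look-alikes: the cutter at (307,213) and a turquoise spring at (270,241).
- Heads, black: (258,170) and (281,169).
- Head look-alikes: the jar at (233,170) and a turquoise head at (340,160).

I choose the three steel coils and the two black heads. Next I'll check them in one crop and work out coarse positions.

```bash
cat > h.py <<'E'
from station import bot
import numpy as np, cv2
from scipy.spatial.transform import Rotation as Ro
def ray(c,u,v,z):
    R,t=np.array(c["R"]),np.array(c["t"])
    d=R.T@np.array([(u-c["cx"])/c["fx"],(v-c["cy"])/c["fy"],1]); o=-R.T@t
    return o+d*(z-o[2])/d[2]
def pix(c,X):
    p=np.array(c["R"])@np.array(X)+np.array(c["t"]); return np.array([c["fx"]*p[0]/p[2]+c["cx"],c["fy"]*p[1]/p[2]+c["cy"]])
def rot(s=None):
    q=(s or bot.sense())["orientation"]; return Ro.from_quat([q[1],q[2],q[3],q[0]])
def delta(X,yaw=None):
    """shift in tool axes (m) to X; rotvec/pi to tool-down with tool x at world angle yaw"""
    s=bot.sense(); R=rot(s); d=R.inv().apply(np.array(X)-s["eef_pos"]); r=np.zeros(3)
    if yaw is not None:
        c,n=np.cos(yaw),np.sin(yaw); T=Ro.from_matrix([[c,n,0],[n,-c,0],[0,0,-1]])
        r=(R.inv()*T).as_rotvec()/np.pi
    print("t",s["t"],"pos",s["eef_pos"].round(4),"yaw",np.round(np.arctan2(R.as_matrix()[1,0],R.as_matrix()[0,0]),3),"shift",d.round(4),"turn",r.round(4))
def save(n,im,box=None,k=1):
    if box: im=im[box[1]:box[3],box[0]:box[2]]
    cv2.imwrite(f"pics/{n}.png",cv2.resize(im[:,:,::-1],None,fx=k,fy=k,interpolation=cv2.INTER_CUBIC))
E
python3 - <<'E'
from h import *
c=bot.calibration("top")
for n,u,v,z in [("s",226,226,.03),("s",252,221,.03),("s",275,212,.03),("cut",307,213,.02),("tq",270,241,.03),("h",258,170,.06),("h",281,169,.06),("jar",233,170,.06),("r0",360,211,.04),("r1",386,206,.04),("r2",411,202,.04)]:
    print(n,ray(c,u,v,z).round(3))
im=cv2.imread("pics/top0.png")[:,:,::-1]
save("crop1",im,(200,140,440,260),3.3)
delta([.46,.2,.30],0)
E
```

```text
s [0.396 0.345 0.03 ]
s [0.414 0.246 0.03 ]
s [0.448 0.158 0.03 ]
cut [0.444 0.035 0.02 ]
tq [0.338 0.177 0.03 ]
h [0.607 0.22  0.06 ]
h [0.61  0.132 0.06 ]
jar [0.608 0.315 0.06 ]
r0 [ 0.448 -0.168  0.04 ]
r1 [ 0.466 -0.267  0.04 ]
r2 [ 0.481 -0.364  0.04 ]
t 0.15 pos [ 0.1359 -0.5583  0.2133] yaw 0.239 shift [ 0.4943 -0.6603 -0.0858] turn [-0.0004  0.      0.076 ]
```

View pics/crop1.png

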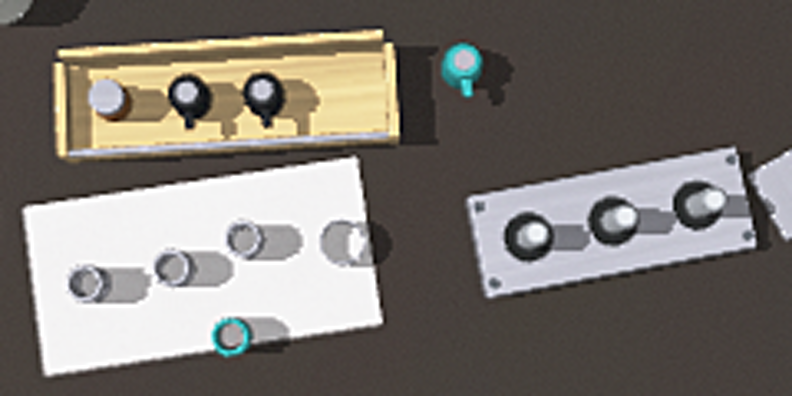

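The crop confirms three steel coils, a wider plain ring (the cutter), turquoise copies, two black heads, and a jar at the left of the shelf. I'm moving over the plate to look.

>>> drive_tool(rows=[{"z":-0.087,"rz":0.04},{"x":0.39,"y":-0.204,"z":-0.087,"rz":0.076},{"x":0.39,"y":-0.204,"z":-0.087,"rz":0.076},{"x":0.39,"y":-0.204,"z":-0.087,"rz":0.076},{"x":0.39,"y":-0.204,"z":-0.087,"rz":0.076},{"x":0.39,"y":-0.204,"z":-0.087,"rz":0.076},{"x":0.39,"y":-0.204,"z":-0.087,"rz":0.076},{"x":0.39,"y":-0.204,"z":-0.087,"rz":0.076}], fingers=1, force=20)

```text
invalid input at $.rows[0]: expected keys x, y, z, rx, ry, rz
```

Run:
```python
from h import *
delta([.466,-.267,.30],0)
```

```text
t 0.15 pos [ 0.1359 -0.5583  0.2133] yaw 0.239 shift [ 0.3896 -0.2051 -0.0864] turn [-0.0004  0.      0.076 ]
```

All six keys are required.

>>> drive_tool(rows=[{"x":0,"y":0,"z":-0.087,"rx":0,"ry":0,"rz":0.04},{"x":0.39,"y":-0.204,"z":-0.087,"rx":0,"ry":0,"rz":0.076},{"x":0.39,"y":-0.204,"z":-0.087,"rx":0,"ry":0,"rz":0.076},{"x":0.39,"y":-0.204,"z":-0.087,"rx":0,"ry":0,"rz":0.076},{"x":0.39,"y":-0.204,"z":-0.087,"rx":0,"ry":0,"rz":0.076},{"x":0.39,"y":-0.204,"z":-0.087,"rx":0,"ry":0,"rz":0.076},{"x":0.39,"y":-0.204,"z":-0.087,"rx":0,"ry":0,"rz":0.076},{"x":0.39,"y":-0.204,"z":-0.087,"rx":0,"ry":0,"rz":0.076}], fingers=1, force=20)

```text
t: 0.82
eef_pos: [0.355, -0.3655, 0.2856]
orientation: [-0.0, 1.0, -0.0, -0.0]
wrist_force: [0.2, -1.0, -0.3]
grip_width: 0.998
grip_force: 0.0
```

Run:
```python
from h import *
delta([.466,-.267,.30],0)
```

```text
t 0.8167 pos [ 0.355  -0.3655  0.2856] yaw -0.0 shift [ 0.111  -0.0986 -0.0144] turn [-0.      0.0001 -0.0001]
```

>>> drive_tool(rows=[{"x":0.11,"y":-0.1,"z":-0.014,"rx":0,"ry":0,"rz":0},{"x":0.11,"y":-0.1,"z":-0.014,"rx":0,"ry":0,"rz":0},{"x":0.11,"y":-0.1,"z":-0.014,"rx":0,"ry":0,"rz":0},{"x":0.11,"y":-0.1,"z":-0.014,"rx":0,"ry":0,"rz":0},{"x":0.11,"y":-0.1,"z":-0.014,"rx":0,"ry":0,"rz":0},{"x":0.11,"y":-0.1,"z":-0.014,"rx":0,"ry":0,"rz":0}])

```text
t: 1.32
eef_pos: [0.4645, -0.2663, 0.2991]
orientation: [0.0, 1.0, 0.001, -0.001]
wrist_force: [-0.3, -0.8, -0.3]
grip_width: 1.002
grip_force: 0.0
```

Run:
```python
from h import *
c=bot.calibration("wrist"); im=bot.grab_frame("wrist")
print(repr(c)); save("w1",im)
import pickle; pickle.dump((c,im),open("w1.pkl","wb"))
delta([.42,.25,.30],0)
```

```text
{'fx': 345.68805204613545, 'fy': 345.68805204613545, 'cx': 321.26287591032496, 'cy': 198.80259818665988, 'R': array([[ 3.16419026e-03, -9.99994991e-01,  7.40067426e-05],
       [-9.54192128e-01, -2.99711914e-03,  2.99179546e-01],
       [-2.99177826e-01, -1.01727766e-03, -9.54196832e-01]]), 't': array([-0.26826279,  0.38245803,  0.61291165])}
t 1.3667 pos [ 0.4637 -0.2671  0.2991] yaw 0.001 shift [-0.0431 -0.5172 -0.0009] turn [0.     0.0004 0.0003]
```

View pics/w1.png

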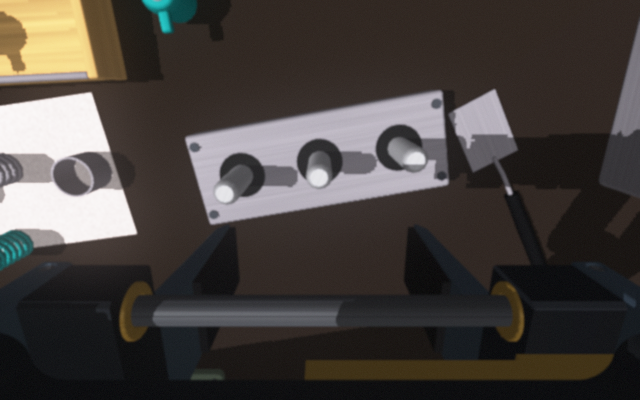

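The wrist view shows the plate with rod tops at about (225,191), (318,178) and (413,158), and the spatula to its right. I'm measuring slab corners and rod tips.

Run:
```python
from h import *
import pickle
c,im=pickle.load(open("w1.pkl","rb"))
g=cv2.cvtColor(im,cv2.COLOR_RGB2GRAY); 
m=((g>105)*255).astype(np.uint8); m[:, :170]=0; m[:, 449:]=0; m[235:]=0
m=cv2.morphologyEx(m,cv2.MORPH_OPEN,np.ones((3,3)))
cs,_=cv2.findContours(m,cv2.RETR_EXTERNAL,cv2.CHAIN_APPROX_NONE)
k=max(cs,key=cv2.contourArea); hull=cv2.convexHull(k)
r=cv2.minAreaRect(hull); print(r, cv2.boxPoints(r).round(1).tolist())
P=np.array([ray(c,*p[0],.04)[:2] for p in hull.astype(float)],np.float32)
w=cv2.minAreaRect(P); print("world",w)
for n,(u,v) in {"r0":(225,191),"r1":(318,178),"r2":(413,158)}.items():
    b=g[v-16:v+17,u-18:u+19]; mm=(b>np.percentile(b,98)-25).astype(np.uint8)
    _,l,st,ce=cv2.connectedComponentsWithStats(mm); i=1+st[1:,4].argmax()
    q=ce[i]+[u-18,v-16]; print(n,q.round(1),st[i],ray(c,*q,.124).round(4))
save("w1c",im,(180,85,460,230),2.8)
```

```text
((321.1732177734375, 159.25096130371094), (94.99479675292969, 261.26092529296875), 79.82449340820312) [[184.1999969482422, 135.60000610351562], [441.3999938964844, 89.4000015258789], [458.1000061035156, 182.89999389648438], [201.0, 229.10000610351562]]
world ((0.46410539746284485, -0.26370590925216675), (0.11935437470674515, 0.31810522079467773), 10.191256523132324)
r0 [223.9 193.5] [  9  11  17  16 213] [ 0.4461 -0.165   0.124 ]
r1 [317.8 177.3] [  9   7  18  17 234] [ 0.4638 -0.2633  0.124 ]
r2 [415.2 158.5] [ 11  10  19  12 176] [ 0.4836 -0.3619  0.124 ]
```

View pics/w1c.png

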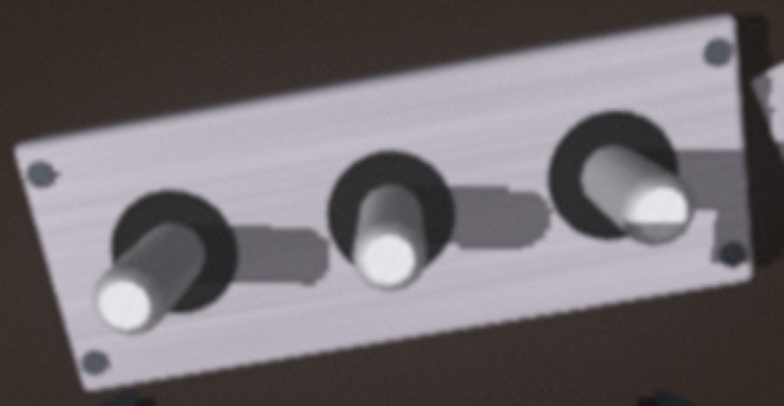

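>>> drive_tool(rows=[{"x":-0.02,"y":-0.45,"z":0,"rx":0,"ry":0,"rz":0},{"x":-0.02,"y":-0.45,"z":0,"rx":0,"ry":0,"rz":0},{"x":-0.02,"y":-0.45,"z":0,"rx":0,"ry":0,"rz":0},{"x":-0.02,"y":-0.45,"z":0,"rx":0,"ry":0,"rz":0},{"x":-0.02,"y":-0.45,"z":0,"rx":0,"ry":0,"rz":0},{"x":-0.02,"y":-0.45,"z":0,"rx":0,"ry":0,"rz":0},{"x":-0.02,"y":-0.45,"z":0,"rx":0,"ry":0,"rz":0},{"x":-0.02,"y":-0.45,"z":0,"rx":0,"ry":0,"rz":0}])

```text
t: 2.03
eef_pos: [0.4483, 0.066, 0.2995]
orientation: [0.0, 1.0, -0.001, 0.0]
wrist_force: [0.6, 0.4, 1.1]
grip_width: 1.003
grip_force: 0.0
```

>>> drive_tool(rows=[{"x":-0.01,"y":-0.18,"z":0,"rx":0,"ry":0,"rz":0},{"x":-0.01,"y":-0.18,"z":0,"rx":0,"ry":0,"rz":0},{"x":-0.01,"y":-0.18,"z":0,"rx":0,"ry":0,"rz":0},{"x":-0.01,"y":-0.18,"z":0,"rx":0,"ry":0,"rz":0},{"x":-0.01,"y":-0.18,"z":0,"rx":0,"ry":0,"rz":0},{"x":-0.01,"y":-0.18,"z":0,"rx":0,"ry":0,"rz":0},{"x":-0.01,"y":-0.18,"z":0,"rx":0,"ry":0,"rz":0}])

```text
t: 2.62
eef_pos: [0.4392, 0.2445, 0.2991]
orientation: [0.001, 1.0, -0.0, -0.0]
wrist_force: [-0.9, 0.1, -0.0]
grip_width: 1.006
grip_force: 0.0
```

Run:
```python
from h import *
c=bot.calibration("wrist"); im=bot.grab_frame("wrist")
save("w2",im)
import pickle; pickle.dump((c,im),open("w2.pkl","wb"))
delta([.42,.25,.30],0)
```

```text
t 2.6667 pos [0.4393 0.244  0.2993] yaw -0.001 shift [-0.0193 -0.006  -0.0007] turn [ 0.0005  0.0001 -0.0004]
```

View pics/w2.png

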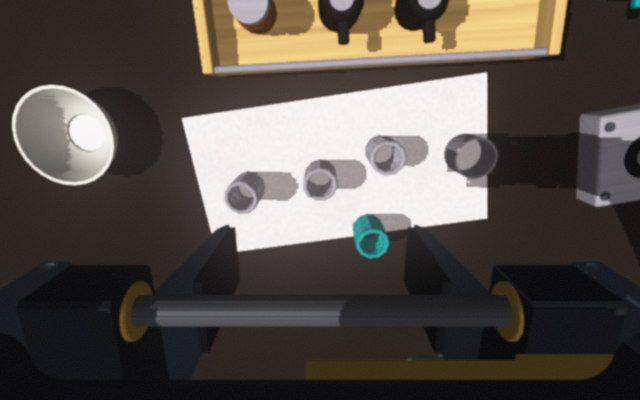

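The wrist view shows springs with top rings near (242,198), (320,184) and (385,155), the cutter at (470,155) and the turquoise spring at (371,240). I'm fitting the top rings.

```bash
cat > ring.py <<'E'
from h import *
def rings(c,im,cents,z,dia,name,col=None):
    g=cv2.cvtColor(im,cv2.COLOR_RGB2GRAY); out=[];vis=[]
    for u,v in cents:
        X=ray(c,u,v,z); dep=(np.array(c["R"])@X+c["t"])[2]; rp=c["fx"]*dia/2/dep; k=5
        h=int(rp*1.9); u0,v0=int(u)-h,int(v)-h
        b=cv2.resize(g[v0:v0+2*h,u0:u0+2*h],None,fx=k,fy=k,interpolation=cv2.INTER_CUBIC); b=cv2.GaussianBlur(b,(9,9),0)
        C=cv2.HoughCircles(b,cv2.HOUGH_GRADIENT,1,10,param1=60,param2=12,minRadius=int(rp*k*.9),maxRadius=int(rp*k*1.08))
        w=cv2.cvtColor(b,cv2.COLOR_GRAY2BGR)
        if C is not None:
            for q in C[0][:3][::-1]: cv2.circle(w,(int(q[0]),int(q[1])),int(q[2]),(0,0,255) if q is C[0][0] else (0,255,0),1)
            q=C[0][0]; p=((q[0]+.5)/k-.5+u0,(q[1]+.5)/k-.5+v0); X=ray(c,*p,z)
            cv2.circle(w,(int(q[0]),int(q[1])),int(q[2]),(0,0,255),2)
            out.append(X); print(np.round(p,1),"r",q[2]/k,"exp",round(rp,1),X.round(4),[ray(c,(a[0]+.5)/k-.5+u0,(a[1]+.5)/k-.5+v0,z)[:2].round(4).tolist() for a in C[0][1:3]])
        else: print("none",u,v)
        vis.append(cv2.resize(w,(260,260)))
    cv2.imwrite(f"pics/{name}.png",np.hstack(vis))
    return out
E
python3 - <<'E'
from ring import *
import pickle
c,im=pickle.load(open("w2.pkl","rb"))
rings(c,im,[(242,196),(320,184),(386,155)],.064,.044,"rg")
E
```

```text
[242.1 196.1] r 17.48 exp 17.9 [0.4001 0.3409 0.064 ] [[0.4026, 0.3378], [0.4026, 0.341]]
[322.1 177.1] r 18.619999 exp 18.1 [0.424  0.2427 0.064 ] [[0.417, 0.2461]]
[382.3 151.9] r 17.74 exp 18.6 [0.4546 0.1715 0.064 ] [[0.4506, 0.167], [0.457, 0.1712]]
```

View pics/rg.png

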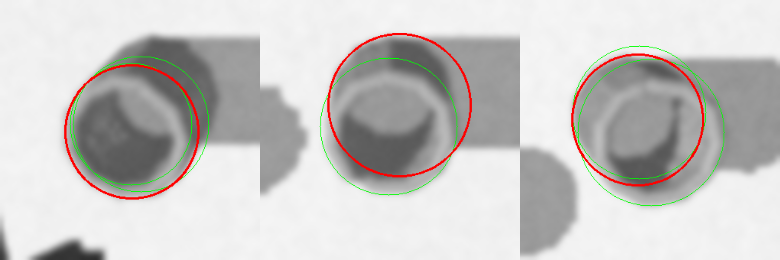

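Fits by eye-checked circles: A (0.4005,0.341), B (0.417,0.246), C (0.450,0.166). I'm going above C for a closer look.

>>> drive_tool(rows=[{"x":0.011,"y":0.078,"z":0,"rx":0,"ry":0,"rz":0},{"x":0.011,"y":0.078,"z":0.06,"rx":0,"ry":0,"rz":0},{"x":0.011,"y":0.078,"z":0.18,"rx":0,"ry":0,"rz":0},{"x":0.011,"y":0.078,"z":0.18,"rx":0,"ry":0,"rz":0},{"x":0.011,"y":0.078,"z":0.18,"rx":0,"ry":0,"rz":0},{"x":0.011,"y":0.078,"z":0.18,"rx":0,"ry":0,"rz":0},{"x":0.011,"y":0.078,"z":0.18,"rx":0,"ry":0,"rz":0},{"x":0.011,"y":0.078,"z":0.18,"rx":0,"ry":0,"rz":0}], fingers=0.75)

```text
t: 3.33
eef_pos: [0.4502, 0.1659, 0.1195]
orientation: [0.0, 1.0, -0.001, -0.001]
wrist_force: [-0.2, 0.6, 1.0]
grip_width: 0.75
grip_force: 0.0
```

Run:
```python
from ring import *
c=bot.calibration("wrist"); im=bot.grab_frame("wrist")
p=pix(c,[.450,.166,.064]); print(p)
rings(c,im,[p],.064,.044,"tmp")
save("w3",im,(160,60,480,360),2)
delta([.45,.1665,.026],0)
```

```text
[320.452788   217.44812917]
[323.7 217.1] r 29.7 exp 31.5 [0.4503 0.1637 0.064 ] [[0.4616, 0.161], [0.4614, 0.1592]]
t 3.3833 pos [0.4514 0.1668 0.1208] yaw -0.002 shift [-0.0016  0.0004  0.0948] turn [-0.0001 -0.0007 -0.0007]
```

View pics/w3.png

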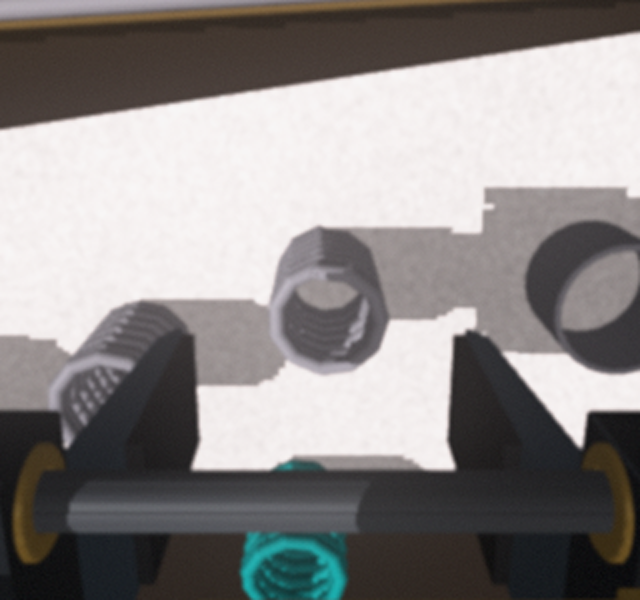

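Coil C is clearly between the fingers, with its ring centre at image (324.5,219.5), i.e. (0.449,0.163). Next I descend and grip.

>>> drive_tool(rows=[{"x":-0.002,"y":0.003,"z":0.03,"rx":0,"ry":0,"rz":0},{"x":-0.002,"y":0.003,"z":0.06,"rx":0,"ry":0,"rz":0},{"x":-0.002,"y":0.003,"z":0.085,"rx":0,"ry":0,"rz":0},{"x":-0.002,"y":0.003,"z":0.095,"rx":0,"ry":0,"rz":0},{"x":-0.002,"y":0.003,"z":0.095,"rx":0,"ry":0,"rz":0}])

```text
t: 3.8
eef_pos: [0.4485, 0.1645, 0.0244]
orientation: [0.0, 1.0, -0.0, -0.0]
wrist_force: [-0.0, 0.1, 0.4]
grip_width: 0.75
grip_force: 0.0
```

>>> drive_tool(rows=[{"x":0,"y":0,"z":0,"rx":0,"ry":0,"rz":0},{"x":0,"y":0,"z":0,"rx":0,"ry":0,"rz":0},{"x":0,"y":0,"z":0,"rx":0,"ry":0,"rz":0},{"x":0,"y":0,"z":0,"rx":0,"ry":0,"rz":0},{"x":0,"y":0,"z":0,"rx":0,"ry":0,"rz":0},{"x":0,"y":0,"z":0,"rx":0,"ry":0,"rz":0},{"x":0,"y":0,"z":0,"rx":0,"ry":0,"rz":0}], fingers=0, force=20)

```text
t: 4.38
eef_pos: [0.4494, 0.1651, 0.026]
orientation: [-0.0, 1.0, 0.0, 0.002]
wrist_force: [-0.1, 0.2, 7.0]
grip_width: 0.498
grip_force: 20.0
```

>>> drive_tool(rows=[{"x":0,"y":0,"z":-0.04,"rx":0,"ry":0,"rz":0},{"x":0,"y":0,"z":-0.08,"rx":0,"ry":0,"rz":0},{"x":0,"y":0,"z":-0.12,"rx":0,"ry":0,"rz":0},{"x":0,"y":0,"z":-0.16,"rx":0,"ry":0,"rz":0},{"x":0,"y":0,"z":-0.18,"rx":0,"ry":0,"rz":0},{"x":0,"y":0,"z":-0.18,"rx":0,"ry":0,"rz":0}])

```text
t: 4.88
eef_pos: [0.4511, 0.1658, 0.2101]
orientation: [-0.002, 1.0, 0.0, 0.006]
wrist_force: [0.2, -0.1, -0.6]
grip_width: 0.496
grip_force: 20.0
```

Run:
```python
from h import *
delta([.4817,-.362,.206],0)
c=bot.calibration("wrist"); im=bot.grab_frame("wrist")
save("w4",im,(160,60,480,360),2)
s=bot.sense(); print(pix(c,s["eef_pos"]+[0,0,.038]),ray(c,321,240,s["eef_pos"][2]+.038)-s["eef_pos"])
```

```text
t 4.8833 pos [0.4511 0.1658 0.2101] yaw 0.0 shift [0.0305 0.5278 0.0025] turn [-0.0012 -0.0036  0.    ]
[321.32615138 290.05977233] [0.02443173 0.00015217 0.038     ]
```

View pics/w4.png

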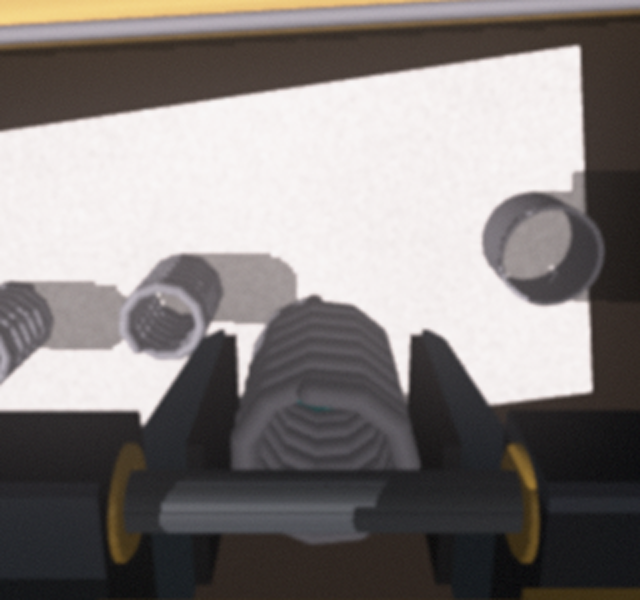

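Spring held, centred on the TCP (top ring at about (323,290), expected (321,290)). I'm carrying it to rod2.

>>> drive_tool(rows=[{"x":0.016,"y":0.27,"z":0,"rx":0,"ry":0,"rz":0},{"x":0.016,"y":0.27,"z":0,"rx":0,"ry":0,"rz":0},{"x":0.016,"y":0.27,"z":0,"rx":0,"ry":0,"rz":0},{"x":0.016,"y":0.27,"z":0,"rx":0,"ry":0,"rz":0},{"x":0.016,"y":0.27,"z":0,"rx":0,"ry":0,"rz":0},{"x":0.016,"y":0.27,"z":0,"rx":0,"ry":0,"rz":0},{"x":0.016,"y":0.27,"z":0,"rx":0,"ry":0,"rz":0}])

```text
t: 5.52
eef_pos: [0.4628, -0.1089, 0.2025]
orientation: [0.0, 1.0, -0.001, -0.002]
wrist_force: [0.9, 0.1, -0.2]
grip_width: 0.498
grip_force: 20.0
```

>>> drive_tool(rows=[{"x":0.015,"y":0.257,"z":0,"rx":0,"ry":0,"rz":0},{"x":0.015,"y":0.257,"z":0,"rx":0,"ry":0,"rz":0},{"x":0.015,"y":0.257,"z":0,"rx":0,"ry":0,"rz":0},{"x":0.015,"y":0.257,"z":0,"rx":0,"ry":0,"rz":0},{"x":0.015,"y":0.257,"z":0,"rx":0,"ry":0,"rz":0},{"x":0.015,"y":0.257,"z":0,"rx":0,"ry":0,"rz":0},{"x":0.015,"y":0.257,"z":0,"rx":0,"ry":0,"rz":0},{"x":0.015,"y":0.257,"z":0,"rx":0,"ry":0,"rz":0}])

```text
t: 6.18
eef_pos: [0.478, -0.3642, 0.2015]
orientation: [-0.001, 1.0, -0.002, -0.002]
wrist_force: [-0.3, 0.0, -0.3]
grip_width: 0.496
grip_force: 20.0
```

Run:
```python
from h import *
delta([.4817,-.362,.17],0)
```

```text
t 6.1833 pos [ 0.478  -0.3642  0.2015] yaw -0.004 shift [ 0.0038 -0.0021  0.0315] turn [-0.0008  0.0011 -0.0011]
```

>>> drive_tool(rows=[{"x":0.004,"y":-0.002,"z":0.02,"rx":0,"ry":0,"rz":0},{"x":0.004,"y":-0.002,"z":0.045,"rx":0,"ry":0,"rz":0},{"x":0.004,"y":-0.002,"z":0.045,"rx":0,"ry":0,"rz":0},{"x":0.004,"y":-0.002,"z":0.045,"rx":0,"ry":0,"rz":0},{"x":0.004,"y":-0.002,"z":0.045,"rx":0,"ry":0,"rz":0}])

```text
t: 6.6
eef_pos: [0.4835, -0.3593, 0.1601]
orientation: [-0.0, 1.0, 0.001, 0.0]
wrist_force: [0.3, -0.3, -0.3]
grip_width: 0.496
grip_force: 20.0
```

Run:
```python
from h import *
delta([.4817,-.362,.066],0)
```

```text
t 6.6 pos [ 0.4835 -0.3593  0.1601] yaw 0.001 shift [-0.0018  0.0027  0.0941] turn [-0.     -0.0001  0.0003]
```

```bash
cat >> h.py <<'E'
def avg(n=4):
    P=[]
    for _ in range(n): bot.grab_frame("wrist"); P.append(bot.sense()["eef_pos"])
    P=np.array(P); print("avg",P.mean(0).round(4),"std",P.std(0).round(4)); return P.mean(0)
E
python3 - <<'E'
from h import *
p=avg(); print((np.array([.4817,-.362,.066])-p).round(4)*[1,-1,-1])
E
```

```text
avg [ 0.4838 -0.3601  0.1609] std [0.0001 0.0002 0.0001]
[-0.0021  0.0019  0.0949]
```

>>> drive_tool(rows=[{"x":-0.002,"y":0.002,"z":0,"rx":0,"ry":0,"rz":0},{"x":-0.002,"y":0.002,"z":0,"rx":0,"ry":0,"rz":0},{"x":-0.002,"y":0.002,"z":0.008,"rx":0,"ry":0,"rz":0},{"x":-0.002,"y":0.002,"z":0.014,"rx":0,"ry":0,"rz":0},{"x":-0.002,"y":0.002,"z":0.02,"rx":0,"ry":0,"rz":0},{"x":-0.002,"y":0.002,"z":0.025,"rx":0,"ry":0,"rz":0},{"x":-0.002,"y":0.002,"z":0.03,"rx":0,"ry":0,"rz":0}])

```text
t: 7.38
eef_pos: [0.4821, -0.3623, 0.1291]
orientation: [0.0, 1.0, -0.0, 0.001]
wrist_force: [2.7, 0.6, 1.5]
grip_width: 0.5
grip_force: 20.0
```

Run:
```python
from h import *
p=avg(2); print((np.array([.4817,-.362,.066])-p).round(4)*[1,-1,-1],bot.sense()["wrist_force"])
```

```text
avg [ 0.482  -0.3621  0.1283] std [0.0001 0.     0.0002]
[-0.0003 -0.0001  0.0623] [ 4.89581272 -0.02466569 -3.74774667]
```

It's threaded, with light contact. Continuing down with +1 mm in x.

>>> drive_tool(rows=[{"x":0.001,"y":0,"z":0.01,"rx":0,"ry":0,"rz":0},{"x":0.001,"y":0,"z":0.02,"rx":0,"ry":0,"rz":0},{"x":0.001,"y":0,"z":0.03,"rx":0,"ry":0,"rz":0},{"x":0.001,"y":0,"z":0.04,"rx":0,"ry":0,"rz":0},{"x":0.001,"y":0,"z":0.05,"rx":0,"ry":0,"rz":0},{"x":0.001,"y":0,"z":0.056,"rx":0,"ry":0,"rz":0},{"x":0.001,"y":0,"z":0.06,"rx":0,"ry":0,"rz":0},{"x":0.001,"y":0,"z":0.06,"rx":0,"ry":0,"rz":0}])

```text
t: 8.15
eef_pos: [0.4822, -0.362, 0.0683]
orientation: [-0.0, 1.0, -0.0, -0.0]
wrist_force: [5.1, -0.3, -3.5]
grip_width: 0.495
grip_force: 20.0
```

Run:
```python
from h import *
p=avg(2); print((np.array([.4817,-.362,.066])-p).round(4)*[1,-1,-1],bot.sense()["wrist_force"])
```

```text
avg [ 0.4822 -0.362   0.0687] std [0.     0.     0.0001]
[-0.0005  0.      0.0027] [ 4.82490958  0.49350825 -2.82624456]
```

>>> drive_tool(rows=[{"x":0,"y":0,"z":0.003,"rx":0,"ry":0,"rz":0},{"x":0,"y":0,"z":0.003,"rx":0,"ry":0,"rz":0}])

```text
t: 8.42
eef_pos: [0.4823, -0.3623, 0.0666]
orientation: [0.0, 1.0, 0.0, 0.0]
wrist_force: [4.6, 1.2, -3.0]
grip_width: 0.499
grip_force: 20.0
```

>>> drive_tool(rows=[{"x":0,"y":0,"z":0,"rx":0,"ry":0,"rz":0},{"x":0,"y":0,"z":0,"rx":0,"ry":0,"rz":0},{"x":0,"y":0,"z":0,"rx":0,"ry":0,"rz":0},{"x":0,"y":0,"z":0,"rx":0,"ry":0,"rz":0},{"x":0,"y":0,"z":-0.04,"rx":0,"ry":0,"rz":0},{"x":0,"y":0,"z":-0.08,"rx":0,"ry":0,"rz":0},{"x":0,"y":0,"z":-0.12,"rx":0,"ry":0,"rz":0},{"x":0,"y":0,"z":-0.16,"rx":0,"ry":0,"rz":0}], fingers=0.75)

```text
t: 9.08
eef_pos: [0.4813, -0.362, 0.2282]
orientation: [-0.0, 1.0, -0.0, -0.001]
wrist_force: [1.0, -0.6, 0.2]
grip_width: 0.748
grip_force: 0.0
```

Run:
```python
from h import *
c=bot.calibration("wrist"); im=bot.grab_frame("wrist"); save("w5",im,(160,60,480,360),2)
im=bot.grab_frame("top"); c=bot.calibration("top"); import pickle; pickle.dump((c,im),open("t1.pkl","wb"))
print([pix(c,X).round(0) for X in ([.4005,.341,.03],[.417,.246,.03])])
vis=[cv2.resize(a[:,:,::-1],(792,297)) for a in (im[180:270,200:440],)]; cv2.imwrite("pics/t1.png",vis[0])
delta([.417,.246,.23],0)
```

```text
[array([227., 225.]), array([252., 220.])]
t 9.1833 pos [ 0.4848 -0.3646  0.2345] yaw -0.0 shift [-0.0678 -0.6106 -0.0021] turn [ 0.003  -0.0036 -0.    ]
```

View pics/t1.png

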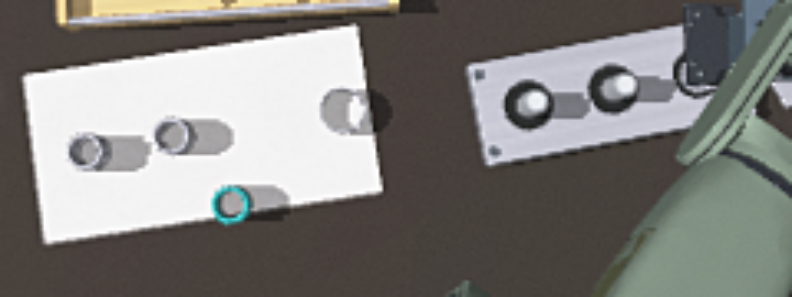

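Top view shows A and B still in place and rod2's spring under the gripper. Going to B.

>>> drive_tool(rows=[{"x":-0.034,"y":-0.33,"z":0,"rx":0,"ry":0,"rz":0},{"x":-0.034,"y":-0.33,"z":0,"rx":0,"ry":0,"rz":0},{"x":-0.034,"y":-0.33,"z":0,"rx":0,"ry":0,"rz":0},{"x":-0.034,"y":-0.33,"z":0,"rx":0,"ry":0,"rz":0},{"x":-0.034,"y":-0.33,"z":0,"rx":0,"ry":0,"rz":0},{"x":-0.034,"y":-0.33,"z":0,"rx":0,"ry":0,"rz":0},{"x":-0.034,"y":-0.33,"z":0,"rx":0,"ry":0,"rz":0},{"x":-0.034,"y":-0.33,"z":0,"rx":0,"ry":0,"rz":0}])

```text
t: 9.85
eef_pos: [0.4467, -0.0305, 0.2259]
orientation: [0.0, 1.0, -0.0, -0.001]
wrist_force: [0.9, -0.2, -0.6]
grip_width: 0.747
grip_force: 0.0
```

>>> drive_tool(rows=[{"x":-0.034,"y":-0.28,"z":0,"rx":0,"ry":0,"rz":0},{"x":-0.034,"y":-0.28,"z":0,"rx":0,"ry":0,"rz":0},{"x":-0.034,"y":-0.28,"z":0,"rx":0,"ry":0,"rz":0},{"x":-0.034,"y":-0.28,"z":0,"rx":0,"ry":0,"rz":0},{"x":-0.034,"y":-0.28,"z":0,"rx":0,"ry":0,"rz":0},{"x":-0.034,"y":-0.28,"z":0.04,"rx":0,"ry":0,"rz":0},{"x":-0.034,"y":-0.28,"z":0.08,"rx":0,"ry":0,"rz":0},{"x":-0.034,"y":-0.28,"z":0.11,"rx":0,"ry":0,"rz":0}])

```text
t: 10.52
eef_pos: [0.4151, 0.247, 0.1311]
orientation: [-0.001, 1.0, 0.002, 0.002]
wrist_force: [0.7, 0.3, -0.5]
grip_width: 0.752
grip_force: 0.0
```

```bash
cat > near.py <<'E'
from ring import *
def near(c,im,X,box=.05):
    """bright rim-vs-paper: hull of non-paper, non-shadow pixels is unreliable; report Hough candidates near X"""
    p=pix(c,X); g=cv2.cvtColor(im,cv2.COLOR_RGB2GRAY)
    return rings(c,im,[p],X[2],.044,"tmp")
E
python3 - <<'E'
from ring import *
avg(2); c=bot.calibration("wrist"); im=bot.grab_frame("wrist")
p=pix(c,[.417,.246,.064]); print(p)
rings(c,im,[p],.064,.044,"tmp")
save("w6",im,(160,60,480,360),2)
delta([.417,.246,.026],0)
E
```

```text
avg [0.4096 0.2435 0.1239] std [0.0001 0.0008 0.0013]
[315.43524097 203.82539216]
[316.5 198.3] r 33.28 exp 31.1 [0.4211 0.2452 0.064 ] [[0.4172, 0.2462], [0.4202, 0.2437]]
t 10.6667 pos [0.4121 0.2429 0.1284] yaw 0.002 shift [ 0.0056 -0.0036  0.1023] turn [0.0014 0.0022 0.0007]
```

View pics/w6.png

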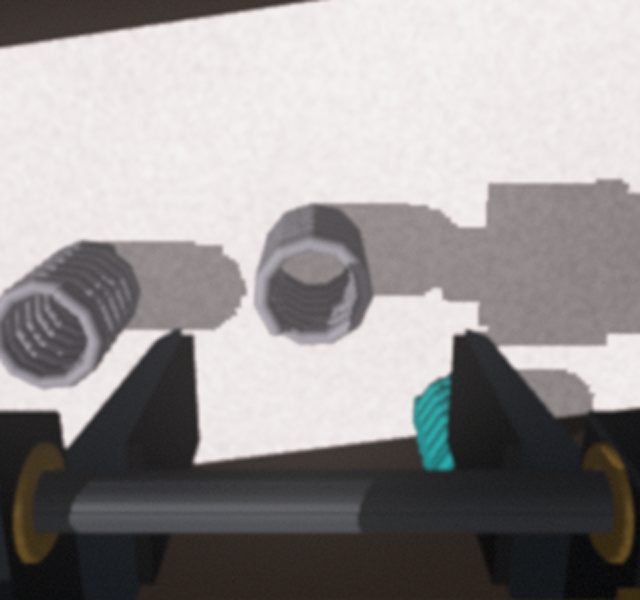

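Spring B's ring centre is at image (316,204), i.e. (0.417,0.246), as before. Settling, then descending.

Run:
```python
from h import *
p=avg(4); print((np.array([.417,.2455,.026])-p).round(4)*[1,-1,-1])
```

```text
avg [0.4155 0.2435 0.1321] std [0.0008 0.0001 0.001 ]
[ 0.0015 -0.002   0.1061]
```

>>> drive_tool(rows=[{"x":0.003,"y":-0.002,"z":0.03,"rx":0,"ry":0,"rz":0},{"x":0.003,"y":-0.002,"z":0.06,"rx":0,"ry":0,"rz":0},{"x":0.003,"y":-0.002,"z":0.08,"rx":0,"ry":0,"rz":0},{"x":0.003,"y":-0.002,"z":0.09,"rx":0,"ry":0,"rz":0},{"x":0.003,"y":-0.002,"z":0.096,"rx":0,"ry":0,"rz":0},{"x":0.003,"y":-0.002,"z":0.096,"rx":0,"ry":0,"rz":0},{"x":0.003,"y":-0.002,"z":0.096,"rx":0,"ry":0,"rz":0}])

```text
t: 11.45
eef_pos: [0.4189, 0.2459, 0.0363]
orientation: [-0.001, 1.0, -0.0, 0.001]
wrist_force: [0.0, 0.5, 0.9]
grip_width: 0.749
grip_force: 0.0
```

Run:
```python
from h import *
p=avg(4); print((np.array([.417,.2455,.026])-p).round(4)*[1,-1,-1])
```

```text
avg [0.4187 0.2461 0.0363] std [0.0002 0.     0.0001]
[-0.0017  0.0006  0.0103]
```

>>> drive_tool(rows=[{"x":-0.002,"y":0,"z":0.005,"rx":0,"ry":0,"rz":0},{"x":-0.002,"y":0,"z":0.01,"rx":0,"ry":0,"rz":0},{"x":-0.002,"y":0,"z":0.01,"rx":0,"ry":0,"rz":0}])

```text
t: 11.9
eef_pos: [0.4148, 0.2454, 0.0241]
orientation: [0.001, 1.0, 0.0, -0.001]
wrist_force: [-0.2, 0.5, -0.5]
grip_width: 0.749
grip_force: 0.0
```

>>> drive_tool(rows=[{"x":0,"y":0,"z":0,"rx":0,"ry":0,"rz":0},{"x":0,"y":0,"z":0,"rx":0,"ry":0,"rz":0},{"x":0,"y":0,"z":0,"rx":0,"ry":0,"rz":0},{"x":0,"y":0,"z":0,"rx":0,"ry":0,"rz":0},{"x":0,"y":0,"z":0,"rx":0,"ry":0,"rz":0},{"x":0,"y":0,"z":0,"rx":0,"ry":0,"rz":0},{"x":0,"y":0,"z":0,"rx":0,"ry":0,"rz":0}], fingers=0)

```text
t: 12.48
eef_pos: [0.4158, 0.2458, 0.0251]
orientation: [-0.0, 1.0, 0.0, 0.0]
wrist_force: [0.1, 1.0, 0.2]
grip_width: 0.483
grip_force: 20.0
```

>>> drive_tool(rows=[{"x":0,"y":0,"z":-0.03,"rx":0,"ry":0,"rz":0},{"x":0,"y":0,"z":-0.06,"rx":0,"ry":0,"rz":0},{"x":0,"y":0,"z":-0.09,"rx":0,"ry":0,"rz":0},{"x":0,"y":0,"z":-0.12,"rx":0,"ry":0,"rz":0},{"x":0,"y":0,"z":-0.15,"rx":0,"ry":0,"rz":0},{"x":0,"y":0,"z":-0.17,"rx":0,"ry":0,"rz":0},{"x":0,"y":0,"z":-0.18,"rx":0,"ry":0,"rz":0}])

```text
t: 13.07
eef_pos: [0.4167, 0.2463, 0.2079]
orientation: [-0.001, 1.0, 0.0, 0.002]
wrist_force: [0.4, -0.2, -0.8]
grip_width: 0.484
grip_force: 20.0
```

Run:
```python
from h import *
delta([.464,-.2635,.206],0)
```

```text
t 13.0667 pos [0.4167 0.2463 0.2079] yaw 0.0 shift [0.0473 0.5099 0.0009] turn [-0.0008 -0.0014  0.    ]
```

>>> drive_tool(rows=[{"x":0.025,"y":0.27,"z":0,"rx":0,"ry":0,"rz":0},{"x":0.025,"y":0.27,"z":0,"rx":0,"ry":0,"rz":0},{"x":0.025,"y":0.27,"z":0,"rx":0,"ry":0,"rz":0},{"x":0.025,"y":0.27,"z":0,"rx":0,"ry":0,"rz":0},{"x":0.025,"y":0.27,"z":0,"rx":0,"ry":0,"rz":0},{"x":0.025,"y":0.27,"z":0,"rx":0,"ry":0,"rz":0},{"x":0.025,"y":0.27,"z":0,"rx":0,"ry":0,"rz":0}])

```text
t: 13.65
eef_pos: [0.4399, -0.0279, 0.2041]
orientation: [0.001, 1.0, -0.001, -0.001]
wrist_force: [0.2, -0.0, -0.1]
grip_width: 0.481
grip_force: 20.0
```

>>> drive_tool(rows=[{"x":0.012,"y":0.04,"z":0,"rx":0,"ry":0,"rz":0},{"x":0.018,"y":0.08,"z":0,"rx":0,"ry":0,"rz":0},{"x":0.022,"y":0.12,"z":0,"rx":0,"ry":0,"rz":0},{"x":0.022,"y":0.16,"z":0,"rx":0,"ry":0,"rz":0},{"x":0.022,"y":0.195,"z":0,"rx":0,"ry":0,"rz":0},{"x":0.022,"y":0.22,"z":0,"rx":0,"ry":0,"rz":0},{"x":0.022,"y":0.233,"z":0,"rx":0,"ry":0,"rz":0},{"x":0.022,"y":0.24,"z":0,"rx":0,"ry":0,"rz":0}])

```text
t: 14.32
eef_pos: [0.4621, -0.2654, 0.2039]
orientation: [-0.001, 1.0, -0.001, -0.001]
wrist_force: [-0.2, -0.3, -1.5]
grip_width: 0.483
grip_force: 20.0
```

>>> drive_tool(rows=[{"x":0,"y":0,"z":0.012,"rx":0,"ry":0,"rz":0},{"x":0,"y":0,"z":0.025,"rx":0,"ry":0,"rz":0},{"x":0,"y":0,"z":0.035,"rx":0,"ry":0,"rz":0},{"x":0,"y":0,"z":0.04,"rx":0,"ry":0,"rz":0},{"x":0,"y":0,"z":0.04,"rx":0,"ry":0,"rz":0}])

```text
t: 14.73
eef_pos: [0.4619, -0.2628, 0.1636]
orientation: [-0.001, 1.0, 0.001, -0.001]
wrist_force: [0.7, 0.6, -1.1]
grip_width: 0.485
grip_force: 20.0
```

Run:
```python
from h import *
p=avg(4); print((np.array([.4645,-.2635,.066])-p).round(4)*[1,-1,-1],bot.sense()["wrist_force"])
```

```text
avg [ 0.463  -0.2638  0.1653] std [0.0003 0.0003 0.0005]
[ 0.0015 -0.0003  0.0993] [ 0.38718996 -0.97996678 -0.97737328]
```

>>> drive_tool(rows=[{"x":0.0015,"y":0,"z":0.005,"rx":0,"ry":0,"rz":0},{"x":0.0015,"y":0,"z":0.01,"rx":0,"ry":0,"rz":0},{"x":0.0015,"y":0,"z":0.015,"rx":0,"ry":0,"rz":0},{"x":0.0015,"y":0,"z":0.02,"rx":0,"ry":0,"rz":0},{"x":0.0015,"y":0,"z":0.025,"rx":0,"ry":0,"rz":0},{"x":0.0015,"y":0,"z":0.03,"rx":0,"ry":0,"rz":0},{"x":0.0015,"y":0,"z":0.035,"rx":0,"ry":0,"rz":0}])

```text
t: 15.52
eef_pos: [0.4641, -0.2642, 0.1294]
orientation: [-0.0, 1.0, -0.0, -0.0]
wrist_force: [-0.4, 0.1, -0.8]
grip_width: 0.482
grip_force: 20.0
```

Run:
```python
from h import *
p=avg(2); print((np.array([.4645,-.2635,.066])-p).round(4)*[1,-1,-1],bot.sense()["wrist_force"])
```

```text
avg [ 0.4637 -0.264   0.1287] std [0.0001 0.     0.0003]
[ 0.0008 -0.0005  0.0627] [-0.8844765   0.28077036 -0.77221064]
```

Clean threading with no side load; lowering, then releasing.

>>> drive_tool(rows=[{"x":0,"y":0,"z":0.01,"rx":0,"ry":0,"rz":0},{"x":0,"y":0,"z":0.02,"rx":0,"ry":0,"rz":0},{"x":0,"y":0,"z":0.03,"rx":0,"ry":0,"rz":0},{"x":0,"y":0,"z":0.04,"rx":0,"ry":0,"rz":0},{"x":0,"y":0,"z":0.05,"rx":0,"ry":0,"rz":0},{"x":0,"y":0,"z":0.057,"rx":0,"ry":0,"rz":0},{"x":0,"y":0,"z":0.062,"rx":0,"ry":0,"rz":0},{"x":0,"y":0,"z":0.062,"rx":0,"ry":0,"rz":0}])

```text
t: 16.28
eef_pos: [0.4638, -0.264, 0.0667]
orientation: [-0.0, 1.0, -0.0, -0.001]
wrist_force: [0.2, -1.1, -1.1]
grip_width: 0.482
grip_force: 20.0
```

>>> drive_tool(rows=[{"x":0,"y":0,"z":0,"rx":0,"ry":0,"rz":0},{"x":0,"y":0,"z":0,"rx":0,"ry":0,"rz":0},{"x":0,"y":0,"z":0,"rx":0,"ry":0,"rz":0},{"x":0,"y":0,"z":0,"rx":0,"ry":0,"rz":0},{"x":0,"y":0,"z":-0.04,"rx":0,"ry":0,"rz":0},{"x":0,"y":0,"z":-0.08,"rx":0,"ry":0,"rz":0},{"x":0,"y":0,"z":-0.12,"rx":0,"ry":0,"rz":0},{"x":0,"y":0,"z":-0.16,"rx":0,"ry":0,"rz":0}], fingers=0.75)

```text
t: 16.95
eef_pos: [0.4638, -0.264, 0.2303]
orientation: [0.0, 1.0, -0.0, 0.0]
wrist_force: [1.6, -0.7, 0.0]
grip_width: 0.751
grip_force: 0.0
```

Run:
```python
from h import *
im=bot.grab_frame("wrist"); save("w7",im)
im=bot.grab_frame("top"); a=cv2.imread("pics/top0.png")[:,:,::-1]
for n,(u,v) in {"A":(226,226)}.items():
    print(n,np.abs(im[v-14:v+15,u-14:u+15].astype(int)-a[v-14:v+15,u-14:u+15]).mean())
cv2.imwrite("pics/t2.png",im[:,:,::-1])
delta([.4005,.341,.23],0)
```

```text
A 0.5326991676575505
t 17.05 pos [ 0.4676 -0.2663  0.2357] yaw 0.0 shift [-6.720e-02 -6.073e-01 -1.000e-04] turn [ 0.0026 -0.0043  0.    ]
```

>>> drive_tool(rows=[{"x":-0.032,"y":-0.33,"z":0,"rx":0,"ry":0,"rz":0},{"x":-0.032,"y":-0.33,"z":0,"rx":0,"ry":0,"rz":0},{"x":-0.032,"y":-0.33,"z":0,"rx":0,"ry":0,"rz":0},{"x":-0.032,"y":-0.33,"z":0,"rx":0,"ry":0,"rz":0},{"x":-0.032,"y":-0.33,"z":0,"rx":0,"ry":0,"rz":0},{"x":-0.032,"y":-0.33,"z":0,"rx":0,"ry":0,"rz":0},{"x":-0.032,"y":-0.33,"z":0,"rx":0,"ry":0,"rz":0},{"x":-0.032,"y":-0.33,"z":0,"rx":0,"ry":0,"rz":0}])

```text
t: 17.72
eef_pos: [0.4312, 0.0677, 0.2279]
orientation: [-0.0, 1.0, -0.0, 0.0]
wrist_force: [0.9, 0.2, 0.1]
grip_width: 0.75
grip_force: 0.0
```

Run:
```python
from h import *
delta([.4005,.341,.13],0)
```

```text
t 17.7167 pos [0.4312 0.0677 0.2279] yaw -0.0 shift [-0.0307 -0.2733  0.0979] turn [-0.     -0.0001 -0.    ]
```

>>> drive_tool(rows=[{"x":-0.031,"y":-0.04,"z":0,"rx":0,"ry":0,"rz":0},{"x":-0.031,"y":-0.08,"z":0,"rx":0,"ry":0,"rz":0},{"x":-0.031,"y":-0.12,"z":0.02,"rx":0,"ry":0,"rz":0},{"x":-0.031,"y":-0.16,"z":0.04,"rx":0,"ry":0,"rz":0},{"x":-0.031,"y":-0.2,"z":0.06,"rx":0,"ry":0,"rz":0},{"x":-0.031,"y":-0.235,"z":0.08,"rx":0,"ry":0,"rz":0},{"x":-0.031,"y":-0.26,"z":0.095,"rx":0,"ry":0,"rz":0},{"x":-0.031,"y":-0.273,"z":0.1,"rx":0,"ry":0,"rz":0}])

```text
t: 18.38
eef_pos: [0.3994, 0.3416, 0.1245]
orientation: [0.001, 1.0, 0.001, -0.002]
wrist_force: [0.7, 0.1, 0.2]
grip_width: 0.753
grip_force: 0.0
```

Run:
```python
from ring import *
p=avg(5); c=bot.calibration("wrist"); im=bot.grab_frame("wrist")
rings(c,im,[pix(c,[.4005,.341,.064])],.064,.044,"tmp")
save("w8",im,(160,60,480,360),2)
print((np.array([.4005,.341,.026])-p).round(4)*[1,-1,-1])
```

```text
avg [0.4006 0.3393 0.127 ] std [0.0006 0.0016 0.0013]
[318.3 201.3] r 30.7 exp 30.3 [0.4102 0.3394 0.064 ] [[0.401, 0.3439], [0.4113, 0.3413]]
[-1.00e-04 -1.70e-03  1.01e-01]
```

View pics/tmp.png

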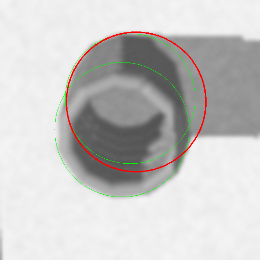

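The ring centre is about at the guess, i.e. (0.399,0.341). Grasping.

>>> drive_tool(rows=[{"x":-0.001,"y":-0.002,"z":0.03,"rx":0,"ry":0,"rz":0},{"x":-0.001,"y":-0.002,"z":0.06,"rx":0,"ry":0,"rz":0},{"x":-0.001,"y":-0.002,"z":0.08,"rx":0,"ry":0,"rz":0},{"x":-0.001,"y":-0.002,"z":0.092,"rx":0,"ry":0,"rz":0},{"x":-0.001,"y":-0.002,"z":0.098,"rx":0,"ry":0,"rz":0},{"x":-0.001,"y":-0.002,"z":0.098,"rx":0,"ry":0,"rz":0},{"x":-0.001,"y":-0.002,"z":0.098,"rx":0,"ry":0,"rz":0}])

```text
t: 19.27
eef_pos: [0.401, 0.3405, 0.031]
orientation: [-0.0, 1.0, -0.001, 0.001]
wrist_force: [-0.4, 0.1, -0.1]
grip_width: 0.749
grip_force: 0.0
```

Run:
```python
from h import *
p=avg(3); print((np.array([.399,.341,.026])-p).round(4)*[1,-1,-1])
```

```text
avg [0.4011 0.341  0.0313] std [0.0001 0.0001 0.0001]
[-0.0021 -0.      0.0053]
```

>>> drive_tool(rows=[{"x":-0.002,"y":0,"z":0.005,"rx":0,"ry":0,"rz":0},{"x":-0.002,"y":0,"z":0.005,"rx":0,"ry":0,"rz":0},{"x":-0.002,"y":0,"z":0.005,"rx":0,"ry":0,"rz":0}])

```text
t: 19.67
eef_pos: [0.3978, 0.3406, 0.0249]
orientation: [0.0, 1.0, 0.0, -0.0]
wrist_force: [0.2, 1.0, 0.7]
grip_width: 0.751
grip_force: 0.0
```

>>> drive_tool(rows=[{"x":0,"y":0,"z":0,"rx":0,"ry":0,"rz":0},{"x":0,"y":0,"z":0,"rx":0,"ry":0,"rz":0},{"x":0,"y":0,"z":0,"rx":0,"ry":0,"rz":0},{"x":0,"y":0,"z":0,"rx":0,"ry":0,"rz":0},{"x":0,"y":0,"z":0,"rx":0,"ry":0,"rz":0},{"x":0,"y":0,"z":0,"rx":0,"ry":0,"rz":0},{"x":0,"y":0,"z":0,"rx":0,"ry":0,"rz":0}], fingers=0)

```text
t: 20.25
eef_pos: [0.3983, 0.3409, 0.025]
orientation: [-0.0, 1.0, -0.0, 0.0]
wrist_force: [-0.7, 0.5, 0.9]
grip_width: 0.512
grip_force: 20.0
```

>>> drive_tool(rows=[{"x":0,"y":0,"z":-0.03,"rx":0,"ry":0,"rz":0},{"x":0,"y":0,"z":-0.06,"rx":0,"ry":0,"rz":0},{"x":0,"y":0,"z":-0.09,"rx":0,"ry":0,"rz":0},{"x":0,"y":0,"z":-0.12,"rx":0,"ry":0,"rz":0},{"x":0,"y":0,"z":-0.15,"rx":0,"ry":0,"rz":0},{"x":0,"y":0,"z":-0.17,"rx":0,"ry":0,"rz":0},{"x":0,"y":0,"z":-0.18,"rx":0,"ry":0,"rz":0}])

```text
t: 20.83
eef_pos: [0.399, 0.3413, 0.2079]
orientation: [-0.001, 1.0, 0.0, 0.002]
wrist_force: [0.4, -0.3, -0.9]
grip_width: 0.514
grip_force: 20.0
```

>>> drive_tool(rows=[{"x":0.027,"y":0.3,"z":0,"rx":0,"ry":0,"rz":0},{"x":0.027,"y":0.3,"z":0,"rx":0,"ry":0,"rz":0},{"x":0.027,"y":0.3,"z":0,"rx":0,"ry":0,"rz":0},{"x":0.027,"y":0.3,"z":0,"rx":0,"ry":0,"rz":0},{"x":0.027,"y":0.3,"z":0,"rx":0,"ry":0,"rz":0},{"x":0.027,"y":0.3,"z":0,"rx":0,"ry":0,"rz":0},{"x":0.027,"y":0.3,"z":0,"rx":0,"ry":0,"rz":0},{"x":0.027,"y":0.3,"z":0,"rx":0,"ry":0,"rz":0}])

```text
t: 21.5
eef_pos: [0.4243, 0.0359, 0.2041]
orientation: [0.002, 1.0, -0.002, -0.001]
wrist_force: [-0.7, 0.9, -1.4]
grip_width: 0.509
grip_force: 20.0
```

Run:
```python
from h import *
delta([.4468,-.165,.206],0)
```

```text
t 21.5 pos [0.4243 0.0359 0.2041] yaw -0.005 shift [ 0.0235  0.2008 -0.0014] turn [ 0.001   0.0007 -0.0015]
```

>>> drive_tool(rows=[{"x":0.01,"y":0.035,"z":0,"rx":0,"ry":0,"rz":0},{"x":0.015,"y":0.07,"z":0,"rx":0,"ry":0,"rz":0},{"x":0.02,"y":0.105,"z":0,"rx":0,"ry":0,"rz":0},{"x":0.023,"y":0.14,"z":0,"rx":0,"ry":0,"rz":0},{"x":0.023,"y":0.17,"z":0,"rx":0,"ry":0,"rz":0},{"x":0.023,"y":0.19,"z":0,"rx":0,"ry":0,"rz":0},{"x":0.023,"y":0.2,"z":0,"rx":0,"ry":0,"rz":0}])

```text
t: 22.08
eef_pos: [0.4477, -0.1611, 0.2039]
orientation: [-0.0, 1.0, -0.001, -0.001]
wrist_force: [-0.2, -0.2, -0.4]
grip_width: 0.513
grip_force: 20.0
```

>>> drive_tool(rows=[{"x":0,"y":0,"z":0.012,"rx":0,"ry":0,"rz":0},{"x":0,"y":0,"z":0.025,"rx":0,"ry":0,"rz":0},{"x":0,"y":0,"z":0.035,"rx":0,"ry":0,"rz":0},{"x":0,"y":0,"z":0.04,"rx":0,"ry":0,"rz":0},{"x":0,"y":0,"z":0.04,"rx":0,"ry":0,"rz":0}])

```text
t: 22.5
eef_pos: [0.4473, -0.1582, 0.1635]
orientation: [-0.001, 1.0, 0.0, -0.002]
wrist_force: [-0.9, 0.8, -0.9]
grip_width: 0.509
grip_force: 20.0
```

Run:
```python
from h import *
p=avg(4); print((np.array([.4468,-.165,.065])-p).round(4)*[1,-1,-1],bot.sense()["wrist_force"])
```

```text
avg [ 0.4484 -0.1589  0.1652] std [0.0003 0.0002 0.0005]
[-0.0016  0.0061  0.1002] [-0.71908207  0.66103837  0.11588713]
```

>>> drive_tool(rows=[{"x":-0.0015,"y":0.006,"z":0,"rx":0,"ry":0,"rz":0},{"x":-0.0015,"y":0.006,"z":0.005,"rx":0,"ry":0,"rz":0},{"x":-0.0015,"y":0.006,"z":0.01,"rx":0,"ry":0,"rz":0},{"x":-0.0015,"y":0.006,"z":0.015,"rx":0,"ry":0,"rz":0},{"x":-0.0015,"y":0.006,"z":0.02,"rx":0,"ry":0,"rz":0},{"x":-0.0015,"y":0.006,"z":0.025,"rx":0,"ry":0,"rz":0},{"x":-0.0015,"y":0.006,"z":0.03,"rx":0,"ry":0,"rz":0},{"x":-0.0015,"y":0.006,"z":0.035,"rx":0,"ry":0,"rz":0}])

```text
t: 23.37
eef_pos: [0.4466, -0.1652, 0.1294]
orientation: [-0.0, 1.0, 0.0, -0.0]
wrist_force: [-0.6, 0.1, -0.7]
grip_width: 0.508
grip_force: 20.0
```

Run:
```python
from h import *
p=avg(2); print((np.array([.4465,-.165,.065])-p).round(4)*[1,-1,-1],bot.sense()["wrist_force"])
```

```text
avg [ 0.446  -0.165   0.1288] std [0.     0.     0.0003]
[0.0005 0.     0.0638] [-0.53941927 -0.16599169 -0.17215664]
```

>>> drive_tool(rows=[{"x":0,"y":0,"z":0.01,"rx":0,"ry":0,"rz":0},{"x":0,"y":0,"z":0.02,"rx":0,"ry":0,"rz":0},{"x":0,"y":0,"z":0.03,"rx":0,"ry":0,"rz":0},{"x":0,"y":0,"z":0.04,"rx":0,"ry":0,"rz":0},{"x":0,"y":0,"z":0.05,"rx":0,"ry":0,"rz":0},{"x":0,"y":0,"z":0.057,"rx":0,"ry":0,"rz":0},{"x":0,"y":0,"z":0.062,"rx":0,"ry":0,"rz":0},{"x":0,"y":0,"z":0.062,"rx":0,"ry":0,"rz":0}])

```text
t: 24.13
eef_pos: [0.4462, -0.165, 0.0672]
orientation: [-0.0, 1.0, 0.0, -0.001]
wrist_force: [-0.7, -0.1, 0.0]
grip_width: 0.511
grip_force: 20.0
```

>>> drive_tool(rows=[{"x":0,"y":0,"z":0,"rx":0,"ry":0,"rz":0},{"x":0,"y":0,"z":0,"rx":0,"ry":0,"rz":0},{"x":0,"y":0,"z":0,"rx":0,"ry":0,"rz":0},{"x":0,"y":0,"z":0,"rx":0,"ry":0,"rz":0},{"x":0,"y":0,"z":-0.04,"rx":0,"ry":0,"rz":0},{"x":0,"y":0,"z":-0.08,"rx":0,"ry":0,"rz":0},{"x":0,"y":0,"z":-0.12,"rx":0,"ry":0,"rz":0},{"x":0,"y":0,"z":-0.16,"rx":0,"ry":0,"rz":0}], fingers=0.75)

```text
t: 24.8
eef_pos: [0.4463, -0.1651, 0.2302]
orientation: [0.0, 1.0, 0.0, 0.0]
wrist_force: [1.7, -0.9, -0.4]
grip_width: 0.752
grip_force: 0.0
```

>>> drive_tool(rows=[{"x":0.04,"y":-0.04,"z":-0.03,"rx":0,"ry":0,"rz":0},{"x":0.08,"y":-0.08,"z":-0.06,"rx":0,"ry":0,"rz":0},{"x":0.11,"y":-0.2,"z":-0.06,"rx":0,"ry":0,"rz":0},{"x":0.11,"y":-0.22,"z":-0.06,"rx":0,"ry":0,"rz":0},{"x":0.11,"y":-0.25,"z":-0.06,"rx":0,"ry":0,"rz":0},{"x":0.11,"y":-0.26,"z":-0.06,"rx":0,"ry":0,"rz":0},{"x":0.11,"y":-0.26,"z":-0.06,"rx":0,"ry":0,"rz":0},{"x":0.11,"y":-0.26,"z":-0.06,"rx":0,"ry":0,"rz":0}])

```text
t: 25.47
eef_pos: [0.5576, 0.1004, 0.2885]
orientation: [-0.002, 1.0, 0.003, 0.001]
wrist_force: [0.0, -0.8, -0.3]
grip_width: 0.751
grip_force: 0.0
```

Run:
```python
from h import *
import pickle
avg(4)
s=bot.grab_frame("scene"); c=bot.calibration("wrist"); w=bot.grab_frame("wrist"); pickle.dump((c,w),open("w9.pkl","wb"))
a=cv2.resize(s[135:210,180:330],(600,300)); b=cv2.resize(w,(480,300))
cv2.imwrite("pics/chk.png",np.vstack([a[:,:,::-1],cv2.copyMakeBorder(b,0,0,0,120,0)[:,:,::-1]]))
for X in ([.607,.22,.09],[.61,.132,.09],[.608,.315,.09]): print(pix(c,X).round(0))
```

```text
avg [0.5567 0.0962 0.288 ] std [0.0004 0.002  0.0001]
[200. 125.]
[284. 122.]
[109. 124.]
```

View pics/chk.png

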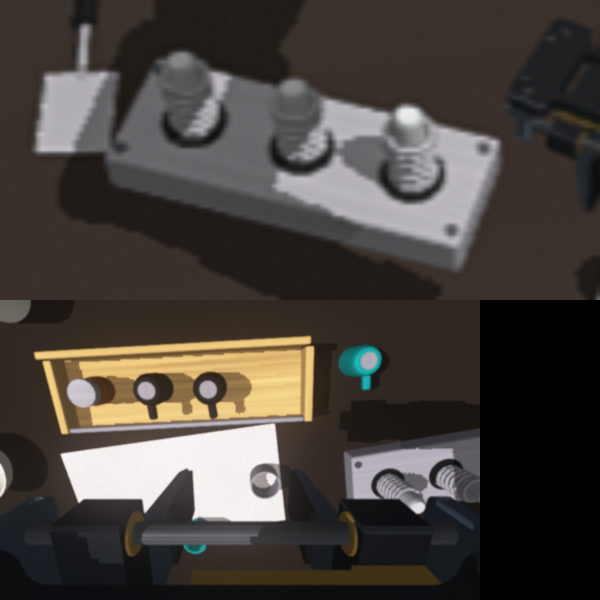

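All three springs are seated on the rods in the scene view (upper half). The lower half shows the head caps at wrist pixels of about (196,121) and (277,117). Measuring the caps.

```bash
cat > cap.py <<'E'
from h import *
def caps(c,im,guess,z=.09,r=14):
    hsv=cv2.cvtColor(im,cv2.COLOR_RGB2HSV)
    for X in guess:
        u,v=pix(c,X).round().astype(int); b=hsv[v-r:v+r+1,u-r:u+r+1]
        m=((b[...,2]>110)&(b[...,1]<60)).astype(np.uint8)
        n,l,st,ce=cv2.connectedComponentsWithStats(m); i=1+st[1:,4].argmax(); q=ce[i]+[u-r,v-r]
        print(q.round(1),st[i],ray(c,*q,z).round(4))
E
python3 - <<'E'
from cap import *
import pickle
c,im=pickle.load(open("w9.pkl","rb"))
caps(c,im,[[.607,.22,.09],[.611,.135,.09]])
p=avg(3); print((np.array([.607,.13,.2])-p).round(4)*[1,-1,-1])
E
```

```text
[195.6 121.2] [  0   0  21  22 412] [0.6104 0.224  0.09  ]
[277.2 119. ] [  0   0  22  25 442] [0.6126 0.1387 0.09  ]
avg [0.5564 0.0932 0.2881] std [0.0001 0.0001 0.    ]
[ 0.0506 -0.0368  0.0881]
```

>>> drive_tool(rows=[{"x":0.03,"y":-0.02,"z":0.02,"rx":0,"ry":0,"rz":0},{"x":0.055,"y":-0.044,"z":0.05,"rx":0,"ry":0,"rz":0},{"x":0.055,"y":-0.044,"z":0.08,"rx":0,"ry":0,"rz":0},{"x":0.055,"y":-0.044,"z":0.105,"rx":0,"ry":0,"rz":0},{"x":0.055,"y":-0.044,"z":0.118,"rx":0,"ry":0,"rz":0},{"x":0.055,"y":-0.044,"z":0.118,"rx":0,"ry":0,"rz":0},{"x":0.055,"y":-0.044,"z":0.118,"rx":0,"ry":0,"rz":0}], fingers=0.7)

```text
t: 26.5
eef_pos: [0.6116, 0.138, 0.1697]
orientation: [0.0, 1.0, -0.001, -0.001]
wrist_force: [1.0, 0.9, 1.2]
grip_width: 0.703
grip_force: 0.0
```

Run:
```python
from cap import *
p=avg(4); c=bot.calibration("wrist"); im=bot.grab_frame("wrist")
caps(c,im,[[.611,.137,.09],[.61,.223,.09]],r=24)
save("w10",im,(120,40,520,340),2)
print((np.array([.611,.137,.046])-p).round(4)*[1,-1,-1])
```

```text
avg [0.6126 0.1384 0.1717] std [0.0002 0.0001 0.0004]
[320.6 206.1] [  6   7  32  31 767] [0.6123 0.1387 0.09  ]
[209.5 207.9] [  6   8  32  31 762] [0.6108 0.2248 0.09  ]
[-0.0016  0.0014  0.1257]
```

Heads at (0.612,0.139) and (0.611,0.225). Descending onto the first.

>>> drive_tool(rows=[{"x":0,"y":0,"z":0.03,"rx":0,"ry":0,"rz":0},{"x":0,"y":0,"z":0.06,"rx":0,"ry":0,"rz":0},{"x":0,"y":0,"z":0.09,"rx":0,"ry":0,"rz":0},{"x":0,"y":0,"z":0.11,"rx":0,"ry":0,"rz":0},{"x":0,"y":0,"z":0.122,"rx":0,"ry":0,"rz":0},{"x":0,"y":0,"z":0.122,"rx":0,"ry":0,"rz":0},{"x":0,"y":0,"z":0.122,"rx":0,"ry":0,"rz":0}])

```text
t: 27.33
eef_pos: [0.6123, 0.1389, 0.0487]
orientation: [-0.0, 1.0, 0.0, 0.001]
wrist_force: [-0.2, -0.3, 0.0]
grip_width: 0.697
grip_force: 0.0
```

Run:
```python
from h import *
p=avg(3); print((np.array([.6123,.1387,.046])-p).round(4)*[1,-1,-1])
```

```text
avg [0.6131 0.139  0.0499] std [0.0001 0.     0.0002]
[-0.0008  0.0003  0.0039]
```

>>> drive_tool(rows=[{"x":-0.001,"y":0,"z":0.003,"rx":0,"ry":0,"rz":0},{"x":-0.001,"y":0,"z":0.003,"rx":0,"ry":0,"rz":0}])

```text
t: 27.65
eef_pos: [0.6108, 0.1388, 0.0457]
orientation: [-0.0, 1.0, 0.0, 0.001]
wrist_force: [-0.1, 0.3, -0.9]
grip_width: 0.699
grip_force: 0.0
```

>>> drive_tool(rows=[{"x":0,"y":0,"z":0,"rx":0,"ry":0,"rz":0},{"x":0,"y":0,"z":0,"rx":0,"ry":0,"rz":0},{"x":0,"y":0,"z":0,"rx":0,"ry":0,"rz":0},{"x":0,"y":0,"z":0,"rx":0,"ry":0,"rz":0},{"x":0,"y":0,"z":0,"rx":0,"ry":0,"rz":0},{"x":0,"y":0,"z":0,"rx":0,"ry":0,"rz":0},{"x":0,"y":0,"z":0,"rx":0,"ry":0,"rz":0}], fingers=0)

```text
t: 28.23
eef_pos: [0.6108, 0.1388, 0.0452]
orientation: [-0.0, 1.0, -0.0, 0.0]
wrist_force: [-0.7, 0.5, 2.3]
grip_width: 0.521
grip_force: 20.0
```

>>> drive_tool(rows=[{"x":0,"y":0,"z":-0.03,"rx":0,"ry":0,"rz":0},{"x":0,"y":0,"z":-0.06,"rx":0,"ry":0,"rz":0},{"x":0,"y":0,"z":-0.09,"rx":0,"ry":0,"rz":0},{"x":0,"y":0,"z":-0.12,"rx":0,"ry":0,"rz":0},{"x":0,"y":0,"z":-0.145,"rx":0,"ry":0,"rz":0},{"x":0,"y":0,"z":-0.16,"rx":0,"ry":0,"rz":0},{"x":0,"y":0,"z":-0.165,"rx":0,"ry":0,"rz":0}])

```text
t: 28.82
eef_pos: [0.6119, 0.139, 0.213]
orientation: [-0.0, 1.0, 0.0, 0.003]
wrist_force: [-0.0, 0.3, -0.6]
grip_width: 0.518
grip_force: 20.0
```

>>> drive_tool(rows=[{"x":-0.015,"y":0.038,"z":0,"rx":0,"ry":0,"rz":0},{"x":-0.03,"y":0.076,"z":0,"rx":0,"ry":0,"rz":0},{"x":-0.045,"y":0.114,"z":0,"rx":0,"ry":0,"rz":0},{"x":-0.06,"y":0.152,"z":0,"rx":0,"ry":0,"rz":0},{"x":-0.075,"y":0.19,"z":0,"rx":0,"ry":0,"rz":0},{"x":-0.09,"y":0.228,"z":0,"rx":0,"ry":0,"rz":0},{"x":-0.105,"y":0.255,"z":0,"rx":0,"ry":0,"rz":0},{"x":-0.11,"y":0.265,"z":0,"rx":0,"ry":0,"rz":0}])

```text
t: 29.48
eef_pos: [0.4977, -0.1293, 0.2087]
orientation: [0.0, 1.0, -0.002, -0.002]
wrist_force: [0.2, 0.3, -0.5]
grip_width: 0.519
grip_force: 20.0
```

Run:
```python
from h import *
p=avg(2); print("rod1",(np.array([.4642,-.2637,.16])-p).round(4)*[1,-1,-1])
print("rod2",(np.array([.4822,-.362,.16])-p).round(4)*[1,-1,-1])
```

```text
avg [ 0.4987 -0.1285  0.2089] std [0.0007 0.0009 0.0001]
rod1 [-0.0345  0.1352  0.0489]
rod2 [-0.0165  0.2335  0.0489]
```

>>> drive_tool(rows=[{"x":-0.005,"y":0.035,"z":0,"rx":0,"ry":0,"rz":0},{"x":-0.01,"y":0.075,"z":0,"rx":0,"ry":0,"rz":0},{"x":-0.018,"y":0.115,"z":0,"rx":0,"ry":0,"rz":0},{"x":-0.018,"y":0.155,"z":0,"rx":0,"ry":0,"rz":0},{"x":-0.018,"y":0.19,"z":0,"rx":0,"ry":0,"rz":0},{"x":-0.018,"y":0.215,"z":0,"rx":0,"ry":0,"rz":0},{"x":-0.018,"y":0.228,"z":0,"rx":0,"ry":0,"rz":0},{"x":-0.018,"y":0.233,"z":0,"rx":0,"ry":0,"rz":0}])

```text
t: 30.25
eef_pos: [0.4834, -0.3598, 0.2089]
orientation: [-0.001, 1.0, -0.0, -0.0]
wrist_force: [-0.6, 0.1, -0.6]
grip_width: 0.52
grip_force: 20.0
```

>>> drive_tool(rows=[{"x":0,"y":0,"z":0.015,"rx":0,"ry":0,"rz":0},{"x":0,"y":0,"z":0.03,"rx":0,"ry":0,"rz":0},{"x":0,"y":0,"z":0.045,"rx":0,"ry":0,"rz":0},{"x":0,"y":0,"z":0.055,"rx":0,"ry":0,"rz":0},{"x":0,"y":0,"z":0.055,"rx":0,"ry":0,"rz":0},{"x":0,"y":0,"z":0.055,"rx":0,"ry":0,"rz":0}])

```text
t: 30.75
eef_pos: [0.4831, -0.3579, 0.1548]
orientation: [-0.001, 1.0, 0.001, -0.0]
wrist_force: [-0.2, -0.6, -0.9]
grip_width: 0.518
grip_force: 20.0
```

Run:
```python
from h import *
p=avg(3); print("rod2",(np.array([.4807,-.362,.119])-p).round(4)*[1,-1,-1],bot.sense()["wrist_force"])
```

```text
avg [ 0.4835 -0.3589  0.1559] std [0.     0.0003 0.0002]
rod2 [-0.0028  0.0031  0.0369] [-0.37690572 -0.34304238 -0.4994184 ]
```

Correcting 3 mm and lowering onto the rod.

>>> drive_tool(rows=[{"x":-0.003,"y":0.003,"z":0,"rx":0,"ry":0,"rz":0},{"x":-0.003,"y":0.003,"z":0.006,"rx":0,"ry":0,"rz":0},{"x":-0.003,"y":0.003,"z":0.012,"rx":0,"ry":0,"rz":0},{"x":-0.003,"y":0.003,"z":0.018,"rx":0,"ry":0,"rz":0},{"x":-0.003,"y":0.003,"z":0.024,"rx":0,"ry":0,"rz":0},{"x":-0.003,"y":0.003,"z":0.03,"rx":0,"ry":0,"rz":0},{"x":-0.003,"y":0.003,"z":0.034,"rx":0,"ry":0,"rz":0},{"x":-0.003,"y":0.003,"z":0.034,"rx":0,"ry":0,"rz":0}])

```text
t: 31.57
eef_pos: [0.4792, -0.3619, 0.1197]
orientation: [-0.001, 1.0, 0.0, -0.001]
wrist_force: [0.4, 0.4, -1.1]
grip_width: 0.523
grip_force: 20.0
```

Run:
```python
from h import *
p=avg(3); print("rod2",(np.array([.4807,-.362,.119])-p).round(4)*[1,-1,-1],bot.sense()["wrist_force"])
```

```text
avg [ 0.4797 -0.3622  0.1208] std [0.0001 0.0001 0.0003]
rod2 [ 0.001  -0.0002  0.0018] [-0.09169186  0.52807872 -0.60002084]
```

>>> drive_tool(rows=[{"x":0.001,"y":0,"z":0.001,"rx":0,"ry":0,"rz":0},{"x":0.001,"y":0,"z":0.001,"rx":0,"ry":0,"rz":0},{"x":0.001,"y":0,"z":0.001,"rx":0,"ry":0,"rz":0}])

```text
t: 31.97
eef_pos: [0.4808, -0.3623, 0.1202]
orientation: [0.0, 1.0, 0.0, 0.0]
wrist_force: [0.9, 0.4, -1.6]
grip_width: 0.52
grip_force: 20.0
```

>>> drive_tool(rows=[{"x":0,"y":0,"z":0,"rx":0,"ry":0,"rz":0},{"x":0,"y":0,"z":0,"rx":0,"ry":0,"rz":0},{"x":0,"y":0,"z":0,"rx":0,"ry":0,"rz":0},{"x":0,"y":0,"z":0,"rx":0,"ry":0,"rz":0},{"x":0,"y":0,"z":-0.03,"rx":0,"ry":0,"rz":0},{"x":0,"y":0,"z":-0.065,"rx":0,"ry":0,"rz":0},{"x":0,"y":0,"z":-0.095,"rx":0,"ry":0,"rz":0},{"x":0,"y":0,"z":-0.11,"rx":0,"ry":0,"rz":0}], fingers=0.7)

```text
t: 32.63
eef_pos: [0.482, -0.3632, 0.2345]
orientation: [0.002, 1.0, 0.0, 0.003]
wrist_force: [1.4, 0.9, 0.5]
grip_width: 0.7
grip_force: 0.0
```

>>> drive_tool(rows=[{"x":0.06,"y":-0.32,"z":0,"rx":0,"ry":0,"rz":0},{"x":0.06,"y":-0.32,"z":0,"rx":0,"ry":0,"rz":0},{"x":0.06,"y":-0.32,"z":0,"rx":0,"ry":0,"rz":0},{"x":0.06,"y":-0.32,"z":0,"rx":0,"ry":0,"rz":0},{"x":0.06,"y":-0.32,"z":0,"rx":0,"ry":0,"rz":0},{"x":0.06,"y":-0.32,"z":0,"rx":0,"ry":0,"rz":0},{"x":0.06,"y":-0.32,"z":0,"rx":0,"ry":0,"rz":0},{"x":0.06,"y":-0.32,"z":0,"rx":0,"ry":0,"rz":0}])

```text
t: 33.3
eef_pos: [0.5407, -0.0394, 0.2303]
orientation: [-0.0, 1.0, 0.0, 0.0]
wrist_force: [-0.2, 0.7, -0.1]
grip_width: 0.703
grip_force: 0.0
```

Run:
```python
from h import *
p=avg(2); print((np.array([.6108,.2248,.17])-p).round(4)*[1,-1,-1])
```

```text
avg [ 0.5415 -0.036   0.2302] std [0.0002 0.0017 0.    ]
[ 0.0693 -0.2608  0.0602]
```

>>> drive_tool(rows=[{"x":0.012,"y":-0.04,"z":0,"rx":0,"ry":0,"rz":0},{"x":0.024,"y":-0.078,"z":0,"rx":0,"ry":0,"rz":0},{"x":0.036,"y":-0.116,"z":0,"rx":0,"ry":0,"rz":0},{"x":0.048,"y":-0.154,"z":0,"rx":0,"ry":0,"rz":0},{"x":0.06,"y":-0.19,"z":0.01,"rx":0,"ry":0,"rz":0},{"x":0.069,"y":-0.225,"z":0.03,"rx":0,"ry":0,"rz":0},{"x":0.069,"y":-0.25,"z":0.05,"rx":0,"ry":0,"rz":0},{"x":0.069,"y":-0.26,"z":0.06,"rx":0,"ry":0,"rz":0}])

```text
t: 34.07
eef_pos: [0.6089, 0.22, 0.167]
orientation: [0.0, 1.0, 0.001, -0.002]
wrist_force: [0.3, -0.1, -0.1]
grip_width: 0.701
grip_force: 0.0
```

Run:
```python
from cap import *
p=avg(5); c=bot.calibration("wrist"); im=bot.grab_frame("wrist")
caps(c,im,[[.6108,.2248,.09]],r=24)
print((np.array([.6108,.2248,.046])-p).round(4)*[1,-1,-1])
```

```text
avg [0.6092 0.2174 0.1688] std [0.0009 0.0014 0.0021]
[310.1 205.4] [ 10  10  32  30 766] [0.6107 0.2242 0.09  ]
[ 0.0016 -0.0074  0.1228]
```

>>> drive_tool(rows=[{"x":0,"y":-0.007,"z":0.03,"rx":0,"ry":0,"rz":0},{"x":0,"y":-0.007,"z":0.06,"rx":0,"ry":0,"rz":0},{"x":0,"y":-0.007,"z":0.09,"rx":0,"ry":0,"rz":0},{"x":0,"y":-0.007,"z":0.11,"rx":0,"ry":0,"rz":0},{"x":0,"y":-0.007,"z":0.119,"rx":0,"ry":0,"rz":0},{"x":0,"y":-0.007,"z":0.119,"rx":0,"ry":0,"rz":0},{"x":0,"y":-0.007,"z":0.119,"rx":0,"ry":0,"rz":0}])

```text
t: 34.95
eef_pos: [0.6108, 0.2242, 0.0524]
orientation: [-0.0, 1.0, -0.001, 0.001]
wrist_force: [-0.2, 0.4, 0.3]
grip_width: 0.698
grip_force: 0.0
```

Run:
```python
from h import *
p=avg(3); print((np.array([.6108,.2245,.046])-p).round(4)*[1,-1,-1])
```

```text
avg [0.6112 0.2248 0.0532] std [0.0001 0.0002 0.0001]
[-0.0004  0.0003  0.0072]
```

>>> drive_tool(rows=[{"x":0,"y":0,"z":0.006,"rx":0,"ry":0,"rz":0},{"x":0,"y":0,"z":0.006,"rx":0,"ry":0,"rz":0},{"x":0,"y":0,"z":0.006,"rx":0,"ry":0,"rz":0}])

```text
t: 35.35
eef_pos: [0.6095, 0.2247, 0.045]
orientation: [0.0, 1.0, 0.0, -0.0]
wrist_force: [-0.3, 0.0, 0.1]
grip_width: 0.699
grip_force: 0.0
```

>>> drive_tool(rows=[{"x":0,"y":0,"z":0,"rx":0,"ry":0,"rz":0},{"x":0,"y":0,"z":0,"rx":0,"ry":0,"rz":0},{"x":0,"y":0,"z":0,"rx":0,"ry":0,"rz":0},{"x":0,"y":0,"z":0,"rx":0,"ry":0,"rz":0},{"x":0,"y":0,"z":0,"rx":0,"ry":0,"rz":0},{"x":0,"y":0,"z":0,"rx":0,"ry":0,"rz":0},{"x":0,"y":0,"z":0,"rx":0,"ry":0,"rz":0}], fingers=0)

```text
t: 35.93
eef_pos: [0.6097, 0.2248, 0.0451]
orientation: [-0.0, 1.0, 0.0, 0.0]
wrist_force: [-0.5, 0.2, 0.0]
grip_width: 0.513
grip_force: 20.0
```

>>> drive_tool(rows=[{"x":0,"y":0,"z":-0.03,"rx":0,"ry":0,"rz":0},{"x":0,"y":0,"z":-0.06,"rx":0,"ry":0,"rz":0},{"x":0,"y":0,"z":-0.09,"rx":0,"ry":0,"rz":0},{"x":0,"y":0,"z":-0.12,"rx":0,"ry":0,"rz":0},{"x":0,"y":0,"z":-0.145,"rx":0,"ry":0,"rz":0},{"x":0,"y":0,"z":-0.16,"rx":0,"ry":0,"rz":0},{"x":0,"y":0,"z":-0.165,"rx":0,"ry":0,"rz":0}])

```text
t: 36.52
eef_pos: [0.6109, 0.2251, 0.2132]
orientation: [-0.001, 1.0, -0.0, 0.003]
wrist_force: [1.0, 0.3, -0.7]
grip_width: 0.513
grip_force: 20.0
```

>>> drive_tool(rows=[{"x":-0.016,"y":0.036,"z":0,"rx":0,"ry":0,"rz":0},{"x":-0.032,"y":0.072,"z":0,"rx":0,"ry":0,"rz":0},{"x":-0.048,"y":0.108,"z":0,"rx":0,"ry":0,"rz":0},{"x":-0.064,"y":0.144,"z":0,"rx":0,"ry":0,"rz":0},{"x":-0.08,"y":0.18,"z":0,"rx":0,"ry":0,"rz":0},{"x":-0.096,"y":0.216,"z":0,"rx":0,"ry":0,"rz":0},{"x":-0.112,"y":0.245,"z":0,"rx":0,"ry":0,"rz":0},{"x":-0.12,"y":0.26,"z":0,"rx":0,"ry":0,"rz":0}])

```text
t: 37.18
eef_pos: [0.4866, -0.038, 0.2088]
orientation: [0.001, 1.0, -0.001, -0.002]
wrist_force: [-0.4, -0.2, -1.9]
grip_width: 0.511
grip_force: 20.0
```

Run:
```python
from h import *
p=avg(2); print("rod0",(np.array([.4465,-.165,.16])-p).round(4)*[1,-1,-1])
```

```text
avg [ 0.4867 -0.0383  0.2089] std [0.0008 0.001  0.0001]
rod0 [-0.0402  0.1267  0.0489]
```

>>> drive_tool(rows=[{"x":-0.012,"y":0.03,"z":0,"rx":0,"ry":0,"rz":0},{"x":-0.024,"y":0.06,"z":0,"rx":0,"ry":0,"rz":0},{"x":-0.036,"y":0.09,"z":0,"rx":0,"ry":0,"rz":0},{"x":-0.043,"y":0.113,"z":0.005,"rx":0,"ry":0,"rz":0},{"x":-0.043,"y":0.128,"z":0.02,"rx":0,"ry":0,"rz":0},{"x":-0.043,"y":0.13,"z":0.038,"rx":0,"ry":0,"rz":0},{"x":-0.043,"y":0.13,"z":0.05,"rx":0,"ry":0,"rz":0},{"x":-0.043,"y":0.13,"z":0.054,"rx":0,"ry":0,"rz":0}])

```text
t: 37.95
eef_pos: [0.4456, -0.1643, 0.1533]
orientation: [-0.001, 1.0, -0.0, -0.002]
wrist_force: [-0.3, -0.0, -2.5]
grip_width: 0.51
grip_force: 20.0
```

Run:
```python
from h import *
p=avg(5); print("rod0",(np.array([.4455,-.165,.119])-p).round(4)*[1,-1,-1],bot.sense()["wrist_force"])
```

```text
avg [ 0.4468 -0.1646  0.1554] std [0.0007 0.0003 0.0011]
rod0 [-0.0013  0.0004  0.0364] [ 0.06933763 -0.56138896 -3.22600674]
```

>>> drive_tool(rows=[{"x":-0.001,"y":0,"z":0,"rx":0,"ry":0,"rz":0},{"x":-0.001,"y":0,"z":0.006,"rx":0,"ry":0,"rz":0},{"x":-0.001,"y":0,"z":0.012,"rx":0,"ry":0,"rz":0},{"x":-0.001,"y":0,"z":0.018,"rx":0,"ry":0,"rz":0},{"x":-0.001,"y":0,"z":0.024,"rx":0,"ry":0,"rz":0},{"x":-0.001,"y":0,"z":0.03,"rx":0,"ry":0,"rz":0},{"x":-0.001,"y":0,"z":0.035,"rx":0,"ry":0,"rz":0},{"x":-0.001,"y":0,"z":0.035,"rx":0,"ry":0,"rz":0}])

```text
t: 38.87
eef_pos: [0.4449, -0.165, 0.1197]
orientation: [-0.0, 1.0, -0.0, -0.001]
wrist_force: [0.4, 0.2, -2.5]
grip_width: 0.512
grip_force: 20.0
```

Run:
```python
from h import *
p=avg(3); print("rod0",(np.array([.4455,-.165,.119])-p).round(4)*[1,-1,-1],bot.sense()["wrist_force"])
```

```text
avg [ 0.4456 -0.1652  0.1207] std [0.0002 0.0001 0.0003]
rod0 [-0.0001 -0.0002  0.0017] [-0.32903297 -0.47062134 -0.85910829]
```

Down to 1.7 mm above the spring. Lowering 1 mm, releasing, backing up and away, then checking.

>>> drive_tool(rows=[{"x":0,"y":0,"z":0.001,"rx":0,"ry":0,"rz":0},{"x":0,"y":0,"z":0.001,"rx":0,"ry":0,"rz":0}])

```text
t: 39.18
eef_pos: [0.4458, -0.1653, 0.1202]
orientation: [0.0, 1.0, 0.0, 0.0]
wrist_force: [0.2, -0.2, -1.2]
grip_width: 0.51
grip_force: 20.0
```

>>> drive_tool(rows=[{"x":0,"y":0,"z":0,"rx":0,"ry":0,"rz":0},{"x":0,"y":0,"z":0,"rx":0,"ry":0,"rz":0},{"x":0,"y":0,"z":0,"rx":0,"ry":0,"rz":0},{"x":0,"y":0,"z":0,"rx":0,"ry":0,"rz":0},{"x":0,"y":0,"z":-0.03,"rx":0,"ry":0,"rz":0},{"x":0,"y":0,"z":-0.065,"rx":0,"ry":0,"rz":0},{"x":0,"y":0,"z":-0.095,"rx":0,"ry":0,"rz":0},{"x":0,"y":0,"z":-0.12,"rx":0,"ry":0,"rz":0}], fingers=0.7)

```text
t: 39.85
eef_pos: [0.4461, -0.1654, 0.2425]
orientation: [0.001, 1.0, 0.0, 0.001]
wrist_force: [0.6, -0.3, 0.5]
grip_width: 0.701
grip_force: 0.0
```

>>> drive_tool(rows=[{"x":0,"y":-0.04,"z":-0.03,"rx":0,"ry":0,"rz":0},{"x":0,"y":-0.08,"z":-0.04,"rx":0,"ry":0,"rz":0},{"x":0,"y":-0.12,"z":-0.04,"rx":0,"ry":0,"rz":0},{"x":0,"y":-0.15,"z":-0.04,"rx":0,"ry":0,"rz":0},{"x":0,"y":-0.17,"z":-0.04,"rx":0,"ry":0,"rz":0},{"x":0,"y":-0.18,"z":-0.04,"rx":0,"ry":0,"rz":0},{"x":0,"y":-0.18,"z":-0.04,"rx":0,"ry":0,"rz":0}])

```text
t: 40.43
eef_pos: [0.4456, 0.0162, 0.2801]
orientation: [-0.0, 1.0, 0.002, 0.0]
wrist_force: [-0.5, -1.1, 0.6]
grip_width: 0.701
grip_force: 0.0
```

Run:
```python
from cap import *
avg(5); s=bot.grab_frame("scene"); t=bot.grab_frame("top"); c=bot.calibration("wrist"); w=bot.grab_frame("wrist")
a=cv2.resize(s[130:210,180:340],(640,320)); b=cv2.resize(t[140:260,200:440],(560,280))
cv2.imwrite("pics/fin.png",np.vstack([a,cv2.copyMakeBorder(b,0,0,0,80,0)])[:,:,::-1])
caps(c,w,[[.4465,-.165,.164],[.482,-.362,.164]],z=.164,r=24)
```

```text
avg [0.4457 0.014  0.2799] std [0.     0.0005 0.    ]Traceback (most recent call last):
  File "<stdin>", line 5, in <module>
  File "cap.py", line 7, in caps
    n,l,st,ce=cv2.connectedComponentsWithStats(m); i=1+st[1:,4].argmax(); q=ce[i]+[u-r,v-r]
                                                       ~~~~~~~~~~~~~~~^^
ValueError: attempt to get argmax of an empty sequence
```

View pics/fin.png

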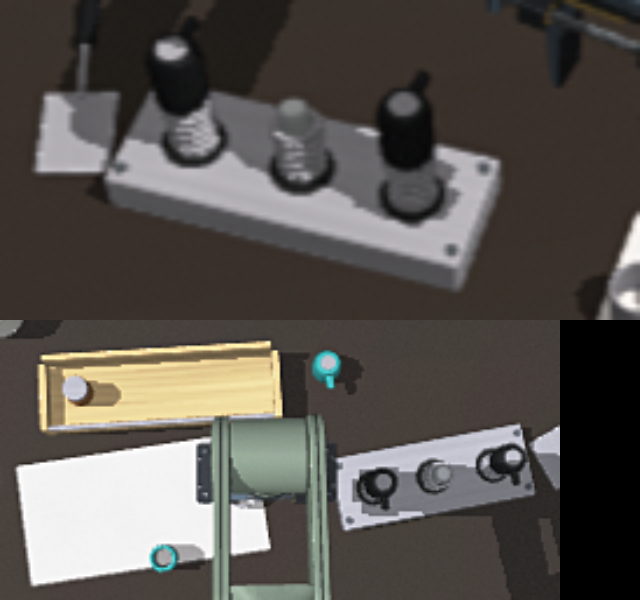

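The final view shows both black heads upright on springs at rods 0 and 2, the middle rod with its spring, and the bystanders in place. I'll check the cap pixels (281,156) and (223,142) against prediction, then hand in.

Run:
```python
from h import *
c=bot.calibration("scene")
e=[]
for X,o in (([.4465,-.165,.164],(281,156)),([.482,-.362,.164],(223,142))):
    p=pix(c,X); e.append(np.linalg.norm(p-o)); print(p.round(1),o,pix(c,[X[0],X[1],.144]).round(1))
if max(e)<3: print(bot.finish_job())
```

```text
[280.9 155.7] (281, 156) [281.3 159.6]
[222.9 142. ] (223, 142) [223.8 146. ]
the job is handed in; nothing more can be done
None
```

I handed the job in: all three springs are seated on their own rods and both pump heads (only two were on the shelf) sit upright on sprung rods, with cap positions in the scene image matching prediction to under 1 px. The hand-in returned no verdict.

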